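Heavy side down: set the eccentric wheel of the sieve shaker

ROBOT

A 6-joint arm with a two-finger parallel gripper is mounted at the origin on the work surface. World frame = base frame: x ahead of the robot, y to its left, z up, the work surface at z = 0. Lengths are in m, angles in rad, forces in N, time in s.
With the tool pointing down it reaches from about 0.35 to 0.85 m from the base axis. Payload 8.1 kg.
Tool frame: the origin (TCP) lies where the fingers leave the gripper's body, on its centre line; the fingertips stand 73 mm ahead of it and the grasp point (between the pads) lies 54 mm ahead of it; z points along the fingers, x is the direction in which the jaws open and shut, and the axes are right-handed (so a half turn about z gives the same grasp; the last joint's range is limited). The gripper opens to 85 mm and grips with 20 to 120 N. Pads are 22 mm wide; open, the fingers measure 114 mm over their backs; the gripper's body (76 mm by 85 mm) begins 54 mm behind the grasp point. The pads swing forward as they close: fully open they stand 13 mm farther back than shut.
Start: joints at [1.043, 0.13, 1.488, -0, 1.523, -0.085], TCP at [0.257, 0.542, 0.304] pointing down, gripper open.
Joint ranges: [-2.96, 2.96], [-0.89, 2.26], [0.02, 2.5], [-1.34, 4.48], [0, 2.73], [-2.66, 2.66]. Speed limits (rad/s): [2.39, 2.39, 2.79, 3.14, 3.14, 3.14].

INTERFACE

Orientations are given as a rotation vector (axis times angle).
In Python, from workcell import state, capture, camera_model, sign_off, recognise, tip_of gives the robot as it stands. The module is installed in compiled form; this text tells all that it offers.
- The arm moves only by the tool play_rows, never from a script. Its argument "deltas" is a list of rows, each an object with "xyz": the shift along the tool's x, y, z in m, a list of three; "turn": the turn, a rotation vector about the tool's x, y, z in rad, a list of three. A call has 1 to 20 rows; each row shifts and turns the commanded pose from where the row before left it, along the tool's axes as they then stand; what a row does not reach is not made up. A row lasts 1/12 s, in which the tool goes at most 41.7 mm and 7.16 degrees, less where a joint would pass 70% of its speed; a pose out of reach is approached as far as the arm can. A call with a gripper value outside its range is refused whole. "claw" is the opening, from 0 (shut) to 1 (fully open), set as the call begins (left out, the last holds). The fingers move at their own pace and stop on an object; the grip force is fixed at half the most. Time passes only in rows, so rows that do not move let the fingers close. It gives the time, the measured TCP pose, the force and the opening at its end, in the units of the state.
- state(): the state, without advancing time (a new reading comes with each control period).
- capture(name): name is "scene" or "top" or "wrist"; returns the picture (480x640x3 uint8, red, green, blue); there is no depth.
- camera_model(name): a dict with "fov_y" (degrees; the focal length in pixels is half the picture's height over the tangent of half this angle, whatever the lens; pixels are square), "cx", "cy" (the principal point, pixels), "R" (3x3) and "t" (3): a world point X has camera coordinates R X + t. Camera axes: x right, y down, z forward; pixel columns grow to the right and rows downward; lengths in m; the calibration is good to about 2 mm. A picture is of the moment at which its call begins: read the wrist's pose just before it. camera_model takes no time and is no camera call; for the wrist camera it gives the pose at the moment of the call.
- sign_off(): hands the job in, once; it reports no verdict.
Trained networks look in the newest picture that a camera, given by its name, has taken for a name from the list of things; names that differ only in an ending like _2 or _b are one class to them, and where a whole thing is asked for, a point or a joint stands for the part that bears it (a point fixed in the world has none). Each returns a list of dicts, best first, with "p" (0 to 1); they miss things now and then, are a little off and sometimes report something else, mostly with a low value. They report only what shows in the picture. A call takes as long as a camera call.
- recognise(camera, name): "bbox" ([centre column, centre row, width, height] in pixels, round what is visible of it).
- tip_of(camera, name): "location" ([column, row] in pixels: a listed point, or the origin of a listed thing).
The state is a dict: "clock": time; "joints": joint angles; "qvel": joint speeds; "effort": joint torques, N m; "eef_pos": TCP position; "orientation": TCP orientation; "contact_force": force on the tool from outside, world axes, zero at the start; "torque": the same for the moment, N m; "grip_width": finger opening in m.
Only numpy, scipy, OpenCV 4.12 (cv2) and the standard library are available. Lean on these libraries where they do the work, as an engineer would, in place of code of your own. Each camera call takes 0.05 s, during which the arm holds its last target.

TASK

The closed wheel of this sieve-shaker drive has an off-centre weight hidden inside it, and its stiffly greased bearings leave it standing at any angle. Turn the wheel by hand and feel where its heavy side is, then bring the heavy side straight down and finish while still gripping the wheel there, quite still, so that the coupling can be bolted up. Leave the tools and parts lying around it alone.

Things in the scene. Friction and masses are not known exactly. Their poses are not given: they have to be found in the camera images.
- drive: the fixed drive: a grey base plate (400 x 170 x 12 mm) with a motor and two bearing blocks that carry the wheel between them on a level axle, 112 mm above the bench. Origin on the bench straight below the wheel's centre, z up, x along the axle away from the motor. Blocks: 57 to 87 mm either side of the wheel's middle plane, 62 mm across, tops 143 mm above the bench
- motor (a point): middle of the motor, on the axle's line, 210 mm along -x of the drive from the wheel's centre: 108 mm dia., its top 166 mm above the bench, from 145 to 280 mm along -x; two coupling discs, 52 mm dia., take up 102 to 138 mm along -x. The base plate reaches from 285 mm along -x to 115 mm along +x
- flywheel: the eccentric wheel: a closed steel drum, 170 mm dia., 26 mm wide, flat faces and bare rim, turning about its axle either way without end. Each face has a hub (44 mm dia., 14 mm proud) and a round plug (3 mm proud); a dark line is scribed across the rim at the plug's angle. Origin at the wheel's centre, x along the axle as the drive's, z from the centre to the plug and line
- plug (a point): middle of the wheel's thickness at its plug (19 mm dia.), 38 mm from the axle. Plug and scribed line serve to follow the turning; the heavy side stands at any angle to them, different every time, and nothing visible shows it
- axle (a point): fixed point on the axle at the wheel's centre, axes as the drive's. The hidden weight (shaft_c2, 50 mm off the axle) pulls with a torque of 0.17 to 0.27 N m when it is level with the axle; the bearings drag with about 0.32 N m against any turning, so the wheel stays where it is let go: the heavy side is felt as the difference between turning one way and the other
- wrench: bystander: open-ended steel wrench, 150 mm, lying by the drive; origin under its middle
- screwdriver: bystander: screwdriver with black handle, 170 mm, lying by the drive; origin under its middle
- hexkey: bystander: L-shaped hexagon key, 95 x 28 mm, lying by the drive; origin near its middle
- tin: bystander: flat grease tin, 68 mm dia., 34 mm high, by the drive; origin centre of underside
- tray: bystander: grey tray of cap screws, 100 x 75 x 22 mm, beyond the drive; origin centre of underside
- spider: bystander: rubber coupling ring, 48 mm dia., 14 mm high, by the drive; origin centre of underside
- sieve: bystander: round test sieve, 206 mm dia., 50 mm high, right side of the bench; origin centre of underside
- beaker: bystander: white plastic beaker, 72 mm dia., 100 mm high, left side of the bench; origin centre of underside

How it is judged:
On the way:
1. the wheel is turned by hand (contact force between the fingers and flywheel above 1 N and angular speed of flywheel above 0.1 rad/s), for 0.1 s.
At the end, for the whole second after the job is handed in: the wheel's hidden heavy side is within 20 degrees of straight down, the fingers still grip the wheel (more than 2 N) and it stands still (under 0.05 rad/s) (z of shaft_c2 in the frame of drive below 0.0651 m and contact force between the fingers and flywheel above 2 N and angular speed of flywheel below 0.05 rad/s); the arm keeps its last pose, push and grip.
It fails at once if a tool or part lying on the bench is shifted by more than 40 mm (distance of any of wrench, screwdriver, hexkey, tin, tray, spider, sieve, beaker from where it was at the start of the episode above 0.04 m).
It also fails if it takes over 72 s, if anything falls off the work surface, if the arm or the gripper's body presses on something with over 40 N, if the wrist force passes 120 N, or if a joint passes its speed limit or range.

## Working session

There is one attempt and no reset: what is moved stays moved. The work goes in short steps, Python scripts to look and compute and a tool call to move; the robot and the scene stay as the last step left them, time stands still between calls to the robot, and variables do not carry over. Pictures are saved under pics/ and viewed, and the job is handed in when it is done.

Besides the shell and the picture viewer there is one more tool, called by a JSON object that holds its "api" and its "payload", one argument or row to a line. play_rows: Moves the arm, as the interface text tells. Its arguments: {"type":"object","properties":{"deltas":{"type":"array","items":{"type":"object","properties":{"xyz":{"type":"array","items":{"type":"number"}},"turn":{"type":"array","items":{"type":"number"}}}}},"claw":{"type":"number"}},"required":["deltas"]}

```bash
mkdir -p pics; cat > h.py <<'E'
import numpy as np,cv2
from workcell import *
def cam(n):
    m=camera_model(n); m['f']=240/np.tan(np.radians(m['fov_y'])/2); m['R']=np.array(m['R']); m['t']=np.array(m['t']); return m
def proj(m,X):
    c=(m['R']@np.asarray(X,float).T).T+m['t']; return np.c_[m['f']*c[...,0]/c[...,2]+m['cx'], m['f']*c[...,1]/c[...,2]+m['cy']] if c.ndim>1 else np.array([m['f']*c[0]/c[2]+m['cx'],m['f']*c[1]/c[2]+m['cy']])
def ray(m,p):
    o=-m['R'].T@m['t']; d=m['R'].T@np.array([(p[0]-m['cx'])/m['f'],(p[1]-m['cy'])/m['f'],1]); return o,d/np.linalg.norm(d)
def onz(m,p,z):
    o,d=ray(m,p); return o+d*(z-o[2])/d[2]
def snap(n,f):
    im=capture(n); cv2.imwrite('pics/'+f+'.png',im[:,:,::-1]); return im
E
python3 - <<'E'
from h import *
print(state())
for n in ['scene','top']:
    snap(n,n+'0'); m=cam(n); print(n,m['fov_y'],-m['R'].T@m['t'],m['R'].round(2).tolist())
    for k in ['flywheel','drive','plug','motor','axle']:
        print(k,[(r['location'],r['p']) for r in tip_of(n,k)][:2])
    print([(r['bbox'],r['p']) for r in recognise(n,'flywheel')][:2])
E
```

```text
{'clock': 0.0, 'joints': array([ 1.04263730e+00,  1.31147082e-01,  1.48926324e+00, -3.92340717e-06,
        1.52302194e+00, -8.53949542e-02]), 'qvel': array([ 1.29284682e-03, -7.41862349e-04,  2.14500071e-03, -4.21220295e-05,
        7.49288645e-04,  1.68018405e-03]), 'effort': array([ 2.21401901e-04, -5.69422066e+01, -5.00542116e+01, -2.99050453e-04,
        1.52817601e-02, -1.21178263e-05]), 'eef_pos': array([0.256831  , 0.54179247, 0.30286154]), 'orientation': array([ 2.65428699e+00,  1.67899193e+00, -2.56141036e-03]), 'contact_force': array([-0.19369719, -0.61969873, -0.61060833]), 'torque': array([-0.02268232, -0.01241966, -0.02440277]), 'grip_width': 0.0853106918019403}
scene 42.65321691136201 [1.50865577 1.14087503 1.39013371] [[-0.77, 0.64, -0.01], [0.42, 0.5, -0.76], [-0.49, -0.59, -0.65]]
flywheel []
drive [([303.1, 265.5], 0.94)]
plug [([299.8, 236.3], 0.72)]
motor [([353.2, 219.4], 0.94)]
axle [([300.3, 241.5], 0.64), ([253.7, 252.5], 0.59)]
[([304.0, 241.1, 36.8, 53.4], 0.74)]
top 56.51748773922331 [ 0.51334086 -0.03257858  1.27009119] [[0.02, -1.0, -0.0], [-1.0, -0.02, -0.04], [0.04, 0.0, -1.0]]
flywheel [([330.3, 229.3], 0.98)]
drive [([330.2, 231.7], 0.91), ([268.3, 202.7], 0.45)]
plug [([345.7, 230.6], 0.84)]
motor [([313.3, 307.5], 0.89)]
axle [([328.5, 231.4], 0.71)]
[([330.5, 228.2, 64.0, 24.5], 0.86)]
```

View pics/scene0.png

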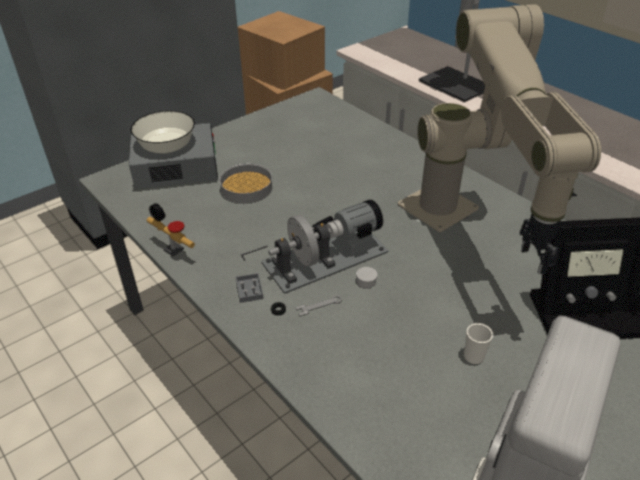

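View pics/top0.png

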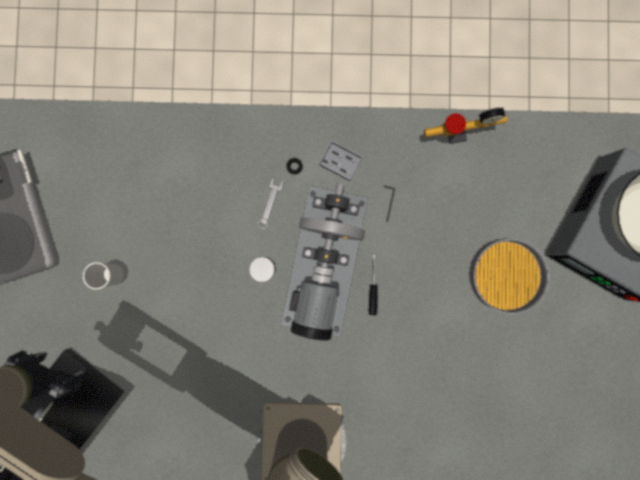

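```bash
python3 - <<'E'
import cv2
a=cv2.imread('pics/scene0.png')[180:310,230:420]; cv2.imwrite('pics/sc0.png',cv2.resize(a,None,fx=4,fy=4,interpolation=3))
a=cv2.imread('pics/top0.png')[170:370,230:430]; cv2.imwrite('pics/tc0.png',cv2.resize(a,None,fx=3,fy=3,interpolation=3))
from h import *
m=cam('top'); 
o,w=onz(m,[313.3,307.5],.112),onz(m,[330,230],.112); print(o,w,np.linalg.norm(o-w),np.degrees(np.arctan2(*(w-o)[1::-1])))
E
```

```text
[ 0.38506044 -0.02337285  0.112     ] [ 0.58627104 -0.06185018  0.112     ] 0.20485655909179948 -10.825922309516885
```

View pics/sc0.png

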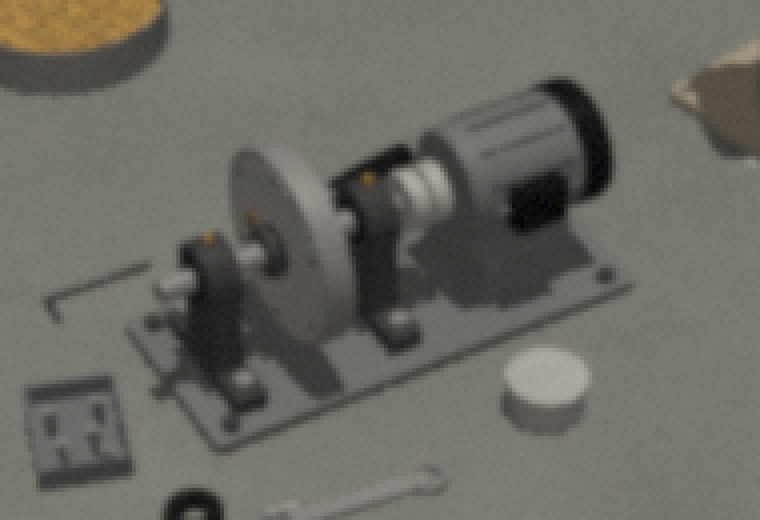

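View pics/tc0.png

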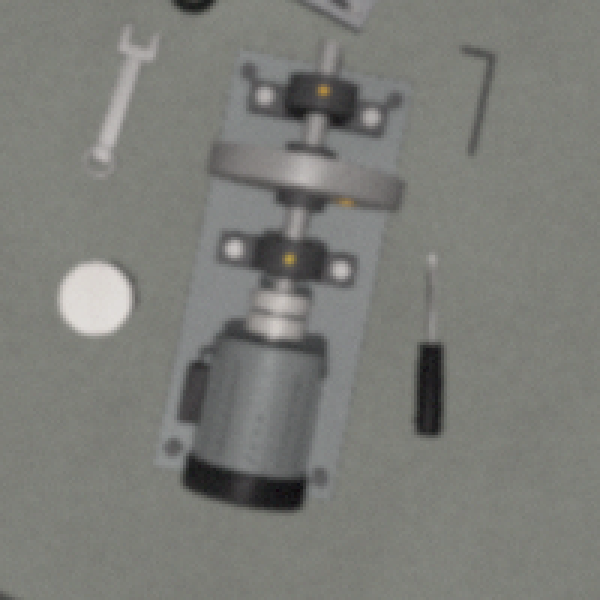

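```bash
python3 - <<'E'
from h import *
from scipy.optimize import least_squares
m=cam('top'); s=cam('scene')
def W(p,l):
    c,sn=np.cos(p[2]),np.sin(p[2]); l=np.atleast_2d(l); return np.c_[p[0]+c*l[:,0]-sn*l[:,1],p[1]+sn*l[:,0]+c*l[:,1],l[:,2]]
L=[(.115,.085,.012),(.115,-.085,.012),(-.285,-.085,.012),(-.285,.085,.012),(.072,0,.143),(-.072,0,.143)]
P=np.array([(243,52),(410,85),(330,498),(155,465),(323,90),(289,259)])/3+[230,170]
f=lambda p:(proj(m,W(p,L))-P).ravel()
r=least_squares(f,[.586,-.062,-.19]); print(r.x,np.degrees(r.x[2]),r.fun.round(1))
p=r.x
# scene check
Ls=[(.115,.085,.012),(.115,-.085,.012),(-.285,.085,.012),(.072,0,.143),(-.072,0,.143)]
print(((proj(s,W(p,Ls))-[230,180])*4).round(0).tolist())
# fit plug angle: a about +x from z: (0,-sin,cos)
for mm,pp,x in [(m,[344.3,237.7],-.016),(s,[293,234.2],.016)]:
    best=min(range(0,360,2),key=lambda a:np.linalg.norm(proj(mm,W(p,[(x,-.038*np.sin(np.radians(a)),.112+.038*np.cos(np.radians(a)))]))[0]-pp))
    a=np.radians(best);print(best,proj(mm,W(p,[(x,-.038*np.sin(a),.112+.038*np.cos(a))]))[0]-pp)
for k in ['flywheel']:
  print(proj(m,W(p,[(0,0,.112)])),proj(s,W(p,[(0,0,.112)])))
E
```

```text
[ 0.58850524 -0.06654716 -0.17510492] -10.032772731702167 [-1.7 -1.5  1.5 -0.7  0.5  1.3 -0.8  0.2  0.1  0.6  0.3 -0. ]
[[214.0, 445.0], [121.0, 321.0], [631.0, 278.0], [206.0, 241.0], [364.0, 183.0]]
68 [-0.05374586 -0.05247645]
82 [-1.13578025  0.06298543]
[[331.82708051 229.18509935]] [[301.75204947 240.3586709 ]]
```

{"api": "play_rows", "payload": {
  "deltas": [
    {"xyz": [-0.0226, 0.0311, -0.0015]},
    {"xyz": [-0.0226, 0.0311, -0.0015]},
    {"xyz": [-0.0226, 0.0311, -0.0015]},
    {"xyz": [-0.0226, 0.0311, -0.0015]},
    {"xyz": [-0.0226, 0.0311, -0.0015]},
    {"xyz": [-0.0226, 0.0311, -0.0015]},
    {"xyz": [-0.0226, 0.0311, -0.0015]},
    {"xyz": [-0.0226, 0.0311, -0.0015]},
    {"xyz": [-0.0226, 0.0311, -0.0015]},
    {"xyz": [-0.0226, 0.0311, -0.0015]},
    {"xyz": [-0.0226, 0.0311, -0.0015]},
    {"xyz": [-0.0226, 0.0311, -0.0015]},
    {"xyz": [-0.0226, 0.0311, -0.0015]},
    {"xyz": [-0.0226, 0.0311, -0.0015]},
    {"xyz": [-0.0226, 0.0311, -0.0015]},
    {"xyz": [-0.0226, 0.0311, -0.0015]},
    {"xyz": [-0.0226, 0.0311, -0.0015]},
    {"xyz": [-0.0226, 0.0311, -0.0015]}
  ]
}}

```text
schema error: expected keys xyz, turn
```

{"api": "play_rows", "payload": {
  "deltas": [
    {"turn": [0, 0, 0.1184]},
    {"turn": [0, 0, 0.1184]},
    {"turn": [0, 0, 0.1184]},
    {"turn": [0, 0, 0.1184]},
    {"turn": [0, 0, 0.1184]},
    {"turn": [0, 0, 0.1184]},
    {"turn": [0, 0, 0.1184]},
    {"turn": [0, 0, 0.1184]},
    {"turn": [0, 0, 0.1184]},
    {"turn": [0, 0, 0.1184]},
    {"turn": [0, 0, 0.1184]},
    {"xyz": [0, 0, 0]}
  ],
  "claw": 0.6
}}

```text
schema error: expected keys xyz, turn
```

```bash
cat >> h.py <<'E'
from scipy.spatial.transform import Rotation as Ro
def st():
    s=state(); R=Ro.from_rotvec(s['orientation']).as_matrix()
    print('t',round(s['clock'],2),'pos',s['eef_pos'].round(4),'x',R[:,0].round(3),'z',R[:,2].round(3),'F',s['contact_force'].round(2),'M',s['torque'].round(3),'w',round(s['grip_width'],4),'q',s['joints'].round(2)); return s,R
E
python3 - <<'E'
from h import *
st(); m=cam('wrist'); snap('wrist','w1'); print(m['fov_y'],-m['R'].T@m['t'])
print(proj(m,np.array([[.588,-.066,.197]])))
print(recognise('wrist','flywheel')[:2],tip_of('wrist','flywheel')[:2],tip_of('wrist','axle')[:2])
E
```

```text
t 0.7 pos [0.2571 0.5421 0.3039] x [0.428 0.904 0.   ] z [ 0.  0. -1.] F [-0.35 -0.67 -0.09] M [ 0.064 -0.     0.035] w 0.085 q [ 1.04  0.13  1.49  0.    1.52 -0.09]
65.66804789338929 [0.19840922 0.56989514 0.37385583]
[[-138.34894138  855.57533457]]
[] [] []
```

View pics/w1.png

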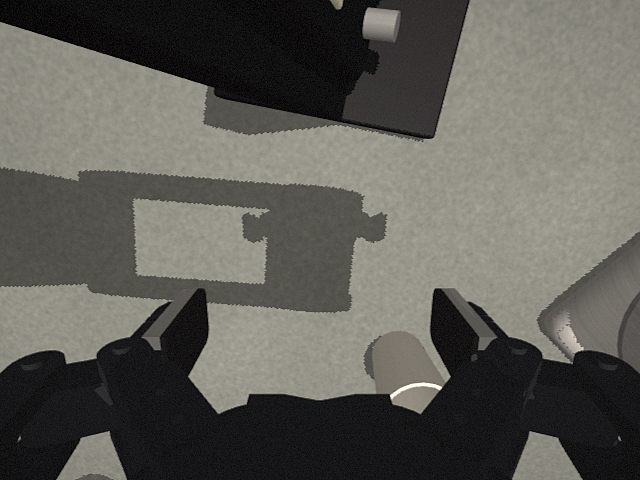

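{"api": "play_rows", "payload": {
  "deltas": [
    {"xyz": [-0.0005, 0.0391, -0.0015], "turn": [0, 0, 0.0685]},
    {"xyz": [-0.0005, 0.0391, -0.0015], "turn": [0, 0, 0.0685]},
    {"xyz": [-0.0005, 0.0391, -0.0015], "turn": [0, 0, 0.0685]},
    {"xyz": [-0.0005, 0.0391, -0.0015], "turn": [0, 0, 0.0685]},
    {"xyz": [-0.0005, 0.0391, -0.0015], "turn": [0, 0, 0.0685]},
    {"xyz": [-0.0005, 0.0391, -0.0015], "turn": [0, 0, 0.0685]},
    {"xyz": [-0.0005, 0.0391, -0.0015], "turn": [0, 0, 0.0685]},
    {"xyz": [-0.0005, 0.0391, -0.0015], "turn": [0, 0, 0.0685]},
    {"xyz": [-0.0005, 0.0391, -0.0015], "turn": [0, 0, 0.0685]},
    {"xyz": [-0.0005, 0.0391, -0.0015], "turn": [0, 0, 0.0685]},
    {"xyz": [-0.0005, 0.0391, -0.0015], "turn": [0, 0, 0.0685]},
    {"xyz": [-0.0005, 0.0391, -0.0015], "turn": [0, 0, 0.0685]},
    {"xyz": [-0.0005, 0.0391, -0.0015], "turn": [0, 0, 0.0685]},
    {"xyz": [-0.0005, 0.0391, -0.0015], "turn": [0, 0, 0.0685]},
    {"xyz": [-0.0005, 0.0391, -0.0015], "turn": [0, 0, 0.0685]},
    {"xyz": [-0.0005, 0.0391, -0.0015], "turn": [0, 0, 0.0685]},
    {"xyz": [-0.0005, 0.0391, -0.0015], "turn": [0, 0, 0.0685]},
    {"xyz": [-0.0005, 0.0391, -0.0015], "turn": [0, 0, 0.0685]},
    {"xyz": [-0.0005, 0.0391, -0.0015], "turn": [0, 0, 0.0685]},
    {"xyz": [0, 0, 0], "turn": [0, 0, 0]}
  ],
  "claw": 0.6
}}

```text
clock: 2.57
eef_pos: [0.5872, -0.0721, 0.3327]
orientation: [3.125, -0.288, 0.001]
contact_force: [0.2, 0.1, 0.3]
grip_width: 0.0513
```

```bash
python3 - <<'E'
from h import *
st(); m=cam('wrist'); snap('wrist','w2'); print(m['fov_y'],-m['R'].T@m['t'])
print(proj(m,np.array([[.588,-.066,.197]])))
print(recognise('wrist','flywheel')[:2],tip_of('wrist','flywheel')[:2],tip_of('wrist','axle')[:2],tip_of('wrist','plug')[:2])
E
```

```text
t 2.57 pos [ 0.5872 -0.0721  0.3327] x [ 0.983 -0.182  0.001] z [ 0.    -0.003 -1.   ] F [0.18 0.08 0.27] M [0.019 0.008 0.047] w 0.0513 q [-0.21  0.1   1.47 -0.    1.57 -0.02]
65.66804789338929 [ 0.59972104 -0.00775336  0.40247353]
[[316.88341714 238.95861677]]
[{'bbox': [320.7, 209.2, 72.8, 224.9], 'p': 0.66}] [{'location': [318.0, 209.7], 'p': 0.66}] [] []
```

View pics/w2.png

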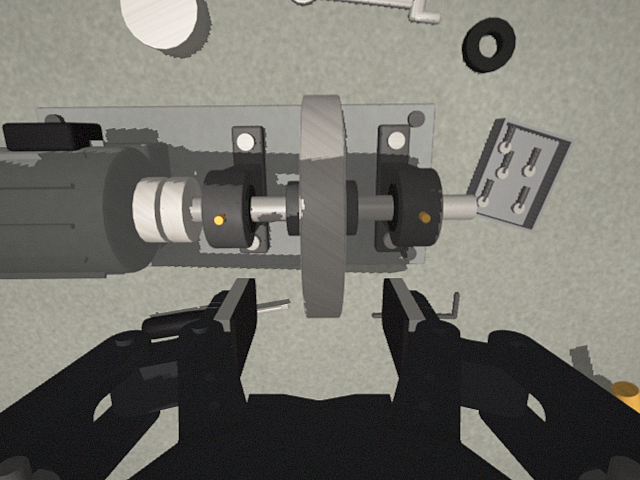

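```bash
python3 - <<'E'
from h import *
m=cam('wrist')
a,b=onz(m,[219,219.5],.144),onz(m,[425,217],.144); print(a,b,np.linalg.norm(a-b),(a+b)/2,np.degrees(np.arctan2(*(b-a)[1::-1])))
# plate edges at z=.012: 
for px in [(40,107),(434,103),(425,262)]: print(onz(m,px,.012))
#wheel rim at centre
print(onz(m,[302,200],.195),onz(m,[344,200],.195))
M=cam('top');a,b=onz(M,[337.7,200],.144),onz(M,[326.3,256.3],.144); print((a+b)/2,np.degrees(np.arctan2(*(a-b)[1::-1])))
E
```

```text
[ 0.51964018 -0.04641961  0.144     ] [ 0.66438423 -0.06948319  0.144     ] 0.14657001911184567 [ 0.5920122 -0.0579514  0.144    ] -9.053426093206697
[0.33035235 0.0719873  0.012     ]
[0.71747574 0.00923423 0.012     ]
[ 0.69245029 -0.15598537  0.012     ]
[ 0.58424245 -0.0342213   0.195     ] [ 0.60757382 -0.03823647  0.195     ]
[ 0.58924972 -0.06602003  0.144     ] -10.122393889215113
```

{"api": "play_rows", "payload": {
  "deltas": [
    {"xyz": [0.0008, -0.0067, 0.02], "turn": [0, 0, -0.017]},
    {"xyz": [0.0008, -0.0067, 0.02], "turn": [0, 0, 0]},
    {"xyz": [0, 0, 0], "turn": [0, 0, 0]}
  ]
}}

```text
clock: 3.07
eef_pos: [0.5903, -0.0496, 0.2878]
orientation: [-3.131, 0.24, 0.01]
contact_force: [-1.0, 0.0, -1.5]
grip_width: 0.0514
```

```bash
python3 - <<'E'
from h import *
st(); m=cam('wrist'); snap('wrist','w3');
E
```

```text
t 3.07 pos [ 0.5903 -0.0496  0.2878] x [ 0.988 -0.152 -0.007] z [-0.006  0.002 -1.   ] F [-1.01  0.04 -1.47] M [-0.032  0.03   0.049] w 0.0514 q [-0.17  0.12  1.53  0.    1.5  -0.02]
```

View pics/w3.png

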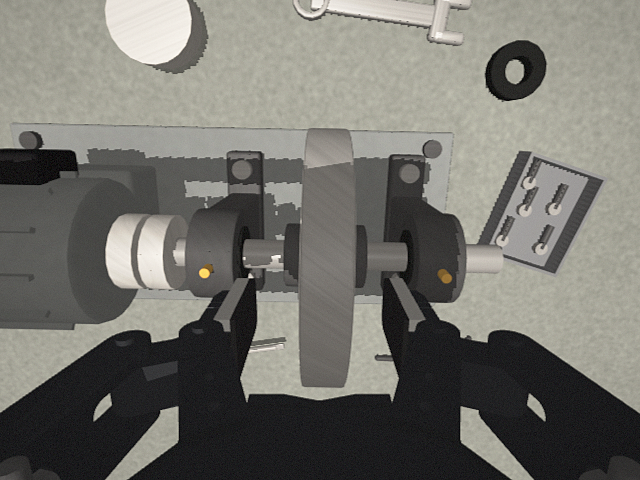

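{"api": "play_rows", "payload": {
  "deltas": [
    {"xyz": [0, 0, 0], "turn": [0, 0, 0]},
    {"xyz": [0, 0, 0], "turn": [0, 0, 0]},
    {"xyz": [0, 0, 0], "turn": [0, 0, 0]}
  ]
}}

```text
clock: 3.37
eef_pos: [0.5923, -0.0524, 0.2941]
orientation: [3.132, -0.245, 0.004]
contact_force: [0.5, 0.1, -0.1]
grip_width: 0.0514
```

```bash
python3 - <<'E'
from h import *
for i in range(3): st(); m=cam('wrist'); snap('wrist','w4')
a=cv2.imread('pics/w3.png').astype(int)-cv2.imread('pics/w4.png'); print(abs(a).mean())
print(-m['R'].T@m['t'])
E
```

```text
t 3.37 pos [ 0.5923 -0.0524  0.2941] x [ 0.988 -0.155  0.002] z [ 0.002 -0.001 -1.   ] F [ 0.53  0.06 -0.07] M [-0.039  0.036  0.002] w 0.0514 q [-0.17  0.12  1.52 -0.    1.5  -0.02]
t 3.42 pos [ 0.5923 -0.0525  0.294 ] x [ 0.988 -0.156  0.002] z [ 0.002 -0.    -1.   ] F [-0.1   0.09 -0.78] M [-0.002  0.009  0.023] w 0.0513 q [-0.17  0.12  1.52 -0.    1.5  -0.02]
t 3.47 pos [ 0.5922 -0.0526  0.2937] x [ 0.988 -0.156  0.002] z [ 0.002 -0.    -1.   ] F [-0.25 -0.12 -0.06] M [-0.021  0.016  0.056] w 0.0509 q [-0.17  0.12  1.52 -0.    1.5  -0.02]
11.600685763888889
[0.60277244 0.01181788 0.3636547 ]
```

View pics/w4.png

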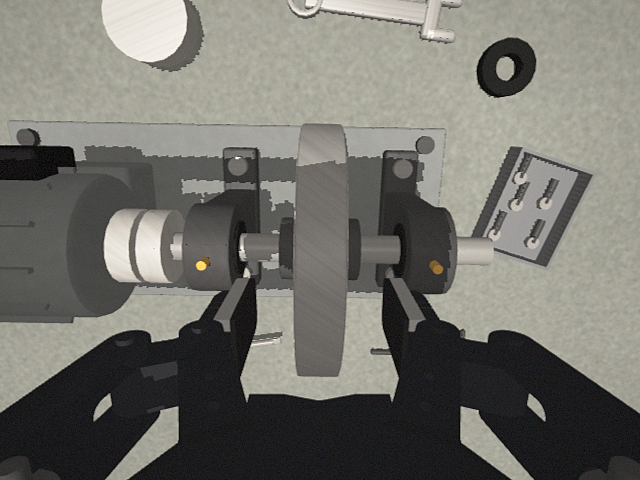

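```bash
python3 - <<'E'
from h import *
from scipy.optimize import least_squares
m=cam('wrist')
def W(p,l):
    c,sn=np.cos(p[2]),np.sin(p[2]); l=np.atleast_2d(l); return np.c_[p[0]+c*l[:,0]-sn*l[:,1],p[1]+sn*l[:,0]+c*l[:,1],l[:,2]]
th=np.radians(np.arange(0,360,1))
def pred(p):
    q=proj(m,W(p,[(-.285,.085,.012),(.115,.085,.012),(-.072,0,.147),(.072,0,.147)]))
    C=np.concatenate([proj(m,W(p,np.c_[0*th+x,.085*np.sin(th),.112+.085*np.cos(th)])) for x in(-.013,.013)])
    return np.r_[q.ravel(),C[:,1].min(),C[:,1].max(),C[:,0].min(),C[:,0].max()]
obs=np.array([10,122,446,128,201,266,437,268,124,377,294,349.])
f=lambda p:pred(p)-obs
r=least_squares(f,[.59,-.058,-.16]); print(r.x,np.degrees(r.x[2]),r.fun.round(1))
def f2(p):
    global m
    m=cam('wrist'); m['R']=Ro.from_rotvec(p[3:6]).as_matrix()@m['R']; m['t']=Ro.from_rotvec(p[3:6]).as_matrix()@m['t']; return np.r_[f(p),p[3:]*200]
r=least_squares(f2,np.r_[r.x,0,0,0]); print(r.x.round(4),np.degrees(r.x[2]),r.fun.round(1))
E
```

```text
[ 0.5916591  -0.06690659 -0.1687341 ] -9.667751750252098 [-4.2  0.4  1.1  0.6  2.5 -1.1 -0.3 -0.3 -0.1  1.3  0.2 -0.2]
[ 5.904e-01 -6.670e-02 -1.680e-01  3.000e-04  5.200e-03  1.400e-03] -9.623407260611417 [-2.2  0.6  2.   0.3  2.5 -1.3 -0.3 -0.2 -0.1  1.3 -0.6 -1.   0.1  1.
  0.3]
```

{"api": "play_rows", "payload": {
  "deltas": [
    {"xyz": [0.0005, 0.0142, 0], "turn": [0, 0, 0.012]},
    {"xyz": [0, 0, 0.018], "turn": [0, 0, 0]},
    {"xyz": [0, 0, 0.018], "turn": [0, 0, 0]},
    {"xyz": [0, 0, 0.0187], "turn": [0, 0, 0]},
    {"xyz": [0, 0, 0], "turn": [0, 0, 0]},
    {"xyz": [0, 0, 0], "turn": [0, 0, 0]},
    {"xyz": [0, 0, 0], "turn": [0, 0, 0]}
  ]
}}

```text
clock: 4.1
eef_pos: [0.5904, -0.0671, 0.2389]
orientation: [3.13, -0.265, 0.002]
contact_force: [-0.0, -0.0, -0.4]
grip_width: 0.0514
```

```bash
python3 - <<'E'
from h import *
snap('wrist','w5');st()
E
```

```text
t 4.15 pos [ 0.5907 -0.067   0.2394] x [ 0.986 -0.168  0.002] z [ 0.002 -0.001 -1.   ] F [-0.    0.96  0.67] M [-0.008  0.028  0.01 ] w 0.0514 q [-0.2   0.15  1.58 -0.    1.4  -0.03]
```

View pics/w5.png

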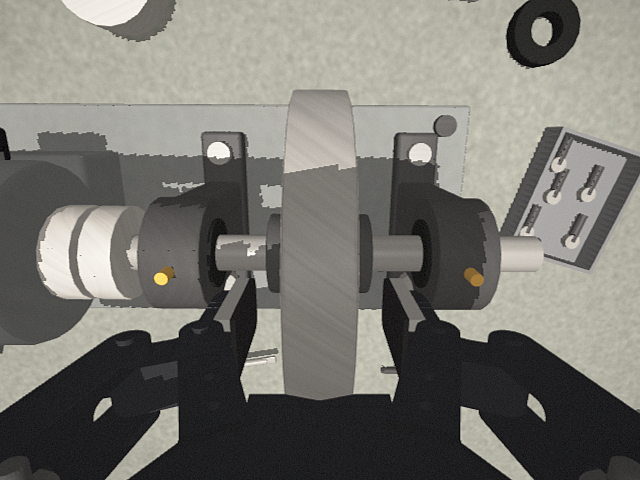

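{"api": "play_rows", "payload": {
  "deltas": [
    {"xyz": [0, 0.0111, 0.0005], "turn": [0.0873, 0, 0]},
    {"xyz": [0, 0.0111, 0.0005], "turn": [0.0873, 0, 0]},
    {"xyz": [0, 0.0111, 0.0005], "turn": [0.0873, 0, 0]},
    {"xyz": [0, 0.0111, 0.0005], "turn": [0.0873, 0, 0]},
    {"xyz": [0, 0.0111, 0.0005], "turn": [0.0873, 0, 0]},
    {"xyz": [0, 0.0111, 0.0005], "turn": [0.0873, 0, 0]},
    {"xyz": [0, 0.0111, 0.0005], "turn": [0.0873, 0, 0]},
    {"xyz": [0, 0.0111, 0.0005], "turn": [0.0873, 0, 0]},
    {"xyz": [0, 0.0111, 0.0005], "turn": [0.0873, 0, 0]},
    {"xyz": [0, 0.0111, 0.0005], "turn": [0.0873, 0, 0]},
    {"xyz": [0, 0.0111, 0.0005], "turn": [0.0873, 0, 0]},
    {"xyz": [0, 0.0111, 0.0005], "turn": [0.0873, 0, 0]},
    {"xyz": [0, 0, 0], "turn": [0, 0, 0]},
    {"xyz": [0, 0, 0], "turn": [0, 0, 0]},
    {"xyz": [0, 0, 0], "turn": [0, 0, 0]}
  ]
}}

```text
clock: 5.4
eef_pos: [0.5723, -0.1755, 0.1753]
orientation: [-2.092, 0.175, -0.104]
contact_force: [-0.5, 0.8, 0.6]
grip_width: 0.0511
```

```bash
cat >>h.py <<'E'
C=np.array([.5905,-.0667,.112]);yaw=-.169
AX=np.array([np.cos(yaw),np.sin(yaw),0]);AY=np.array([-np.sin(yaw),np.cos(yaw),0])
def g(s,R):
    d=s['eef_pos']-C; d2=R[:,2]
    M=s['torque']@AX+np.cross(d,s['contact_force'])@AX
    print('tilt(z)',np.degrees(np.arctan2(d2@AY,-d2[2])).round(1),'orbit',np.degrees(np.arctan2(-d@AY,d[2])).round(1),'r',np.hypot(d@AY,d[2]).round(4),'ax',(d@AX).round(4),'Max',M.round(3))
E
python3 - <<'E'
from h import *
snap('wrist','w6');g(*st())
E
```

```text
t 5.45 pos [ 0.5725 -0.1753  0.176 ] x [ 0.986 -0.167  0.003] z [ 0.146  0.852 -0.503] F [0.18 0.26 0.12] M [-0.362  0.062 -0.017] w 0.0513 q [-0.75  0.6   1.43  0.83  1.78 -0.7 ]
tilt(z) 59.8 orbit 59.8 r 0.1273 ax 0.0006 Max -0.399
```

View pics/w6.png

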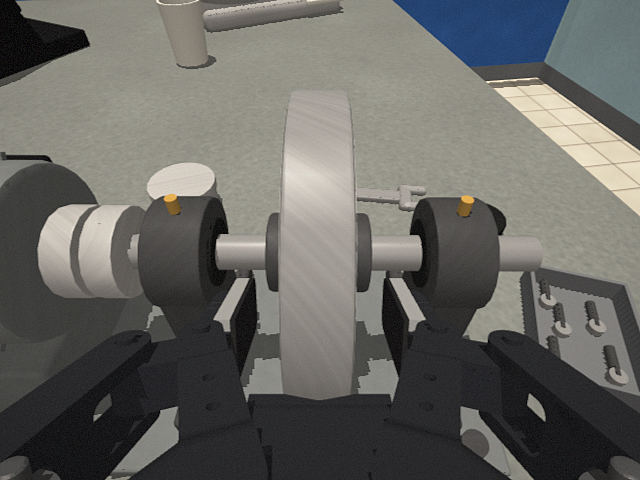

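```bash
python3 - <<'E'
from h import *
for i in range(4): capture('top'); g(*st())
snap('top','t6'); snap('scene','s6')
E
```

```text
t 5.5 pos [ 0.5726 -0.1751  0.1763] x [ 0.986 -0.166  0.004] z [ 0.146  0.852 -0.503] F [-0.03  0.34  0.19] M [-0.432  0.012  0.032] w 0.0513 q [-0.75  0.6   1.43  0.83  1.78 -0.7 ]
tilt(z) 59.8 orbit 59.7 r 0.1273 ax 0.0006 Max -0.47
t 5.55 pos [ 0.5725 -0.175   0.1763] x [ 0.986 -0.166  0.004] z [ 0.146  0.852 -0.503] F [-0.36 -0.32 -0.29] M [-0.432  0.088 -0.052] w 0.0513 q [-0.75  0.6   1.43  0.83  1.78 -0.7 ]
tilt(z) 59.8 orbit 59.6 r 0.1272 ax 0.0005 Max -0.385
t 5.6 pos [ 0.5724 -0.1749  0.1761] x [ 0.986 -0.166  0.003] z [ 0.146  0.852 -0.502] F [ 0.08 -0.06 -0.54] M [-0.409  0.035 -0.022] w 0.0514 q [-0.75  0.6   1.43  0.83  1.78 -0.7 ]
tilt(z) 59.8 orbit 59.7 r 0.127 ax 0.0004 Max -0.347
t 5.65 pos [ 0.5722 -0.1748  0.1757] x [ 0.986 -0.166  0.003] z [ 0.145  0.853 -0.502] F [ 0.33  0.03 -0.09] M [-0.428  0.102  0.004] w 0.0511 q [-0.75  0.6   1.43  0.83  1.78 -0.7 ]
tilt(z) 59.9 orbit 59.9 r 0.1268 ax 0.0002 Max -0.435
```

{"api": "play_rows", "payload": {
  "deltas": [
    {"xyz": [0, 0, 0], "turn": [0, 0, 0]},
    {"xyz": [0, 0, 0], "turn": [0, 0, 0]},
    {"xyz": [0, 0, 0], "turn": [0, 0, 0]},
    {"xyz": [0, 0, 0], "turn": [0, 0, 0]},
    {"xyz": [0, 0, 0], "turn": [0, 0, 0]}
  ],
  "claw": 0
}}

```text
clock: 6.17
eef_pos: [0.5716, -0.1753, 0.174]
orientation: [-2.088, 0.176, -0.102]
contact_force: [-0.9, -0.7, 2.6]
grip_width: 0.0251
```

```bash
python3 - <<'E'
from h import *
g(*st())
snap('wrist','w7');g(*st())
E
```

```text
t 6.17 pos [ 0.5716 -0.1753  0.174 ] x [ 0.986 -0.168  0.   ] z [ 0.146  0.854 -0.499] F [-0.94 -0.75  2.55] M [-0.073 -0.111 -0.26 ] w 0.0251 q [-0.75  0.6   1.43  0.83  1.78 -0.7 ]
tilt(z) 60.0 orbit 60.6 r 0.1264 ax -0.0004 Max -0.279
t 6.22 pos [ 0.5716 -0.1752  0.174 ] x [ 0.986 -0.168  0.   ] z [ 0.146  0.854 -0.499] F [ 0.55 -1.24  2.59] M [-0.084 -0.068 -0.255] w 0.025 q [-0.75  0.6   1.43  0.83  1.78 -0.7 ]
tilt(z) 60.0 orbit 60.6 r 0.1264 ax -0.0004 Max -0.287
```

View pics/w7.png

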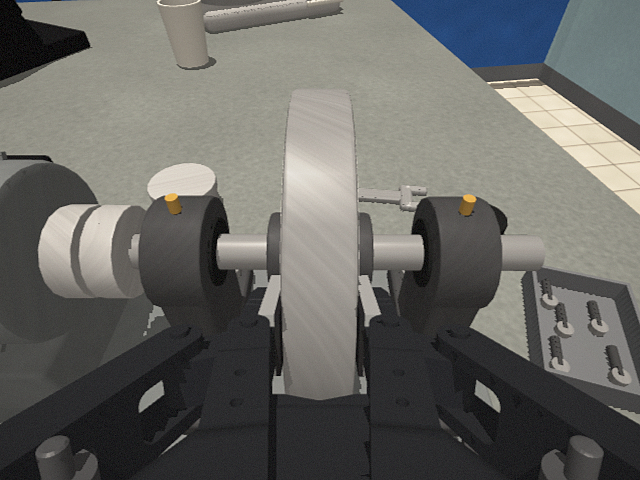

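```bash
cat > r.py <<'E'
from h import *
import json,sys
def rec(tag):
    s=state(); R=Ro.from_rotvec(s['orientation']).as_matrix(); d=s['eef_pos']-C; z=R[:,2]
    tilt=float(np.degrees(np.arctan2(z@AY,-z[2]))); M=float(s['torque']@AX+np.cross(d,s['contact_force'])@AX)
    open('log.txt','a').write(json.dumps([tag,s['clock'],tilt,M,*s['eef_pos'],*s['contact_force'],*s['torque']])+'\n')
    print(round(s['clock'],2),round(tilt,1),round(float(np.degrees(np.arctan2(-d@AY,d[2]))),1),'Max',round(M,3),'M+b',round(M+.47*np.sin(np.radians(tilt)),3),'F',s['contact_force'].round(1),'v',np.abs(s['qvel']).max().round(2))
rec(sys.argv[1])
if len(sys.argv)>2:
    for i in range(int(sys.argv[2])): capture('top'); rec(sys.argv[1])
E
python3 r.py g0
```

```text
6.22 60.0 60.6 Max -0.287 M+b 0.121 F [ 0.5 -1.2  2.6] v 0.0
```

{"api": "play_rows", "payload": {
  "deltas": [
    {"xyz": [0, -0.0044, 0.0001], "turn": [-0.0349, 0, 0]},
    {"xyz": [0, -0.0044, 0.0001], "turn": [-0.0349, 0, 0]},
    {"xyz": [0, -0.0044, 0.0001], "turn": [-0.0349, 0, 0]},
    {"xyz": [0, -0.0044, 0.0001], "turn": [-0.0349, 0, 0]},
    {"xyz": [0, -0.0044, 0.0001], "turn": [-0.0349, 0, 0]}
  ]
}}

```text
clock: 6.63
eef_pos: [0.5736, -0.1634, 0.1917]
orientation: [-2.265, 0.193, -0.09]
contact_force: [-0.7, -4.8, -0.3]
grip_width: 0.0253
```

```bash
python3 r.py m 1
```

```text
6.63 49.9 50.9 Max -0.121 M+b 0.238 F [-0.7 -4.8 -0.3] v 0.3
6.68 49.7 50.4 Max -1.092 M+b -0.734 F [ 0.8 -6.5 -4.5] v 0.03
```

{"api": "play_rows", "payload": {
  "deltas": [
    {"xyz": [0, -0.0044, 0.0001], "turn": [-0.0349, 0, 0]},
    {"xyz": [0, -0.0044, 0.0001], "turn": [-0.0349, 0, 0]},
    {"xyz": [0, -0.0044, 0.0001], "turn": [-0.0349, 0, 0]},
    {"xyz": [0, -0.0044, 0.0001], "turn": [-0.0349, 0, 0]},
    {"xyz": [0, -0.0044, 0.0001], "turn": [-0.0349, 0, 0]}
  ]
}}

```text
clock: 7.1
eef_pos: [0.5762, -0.1483, 0.2077]
orientation: [-2.438, 0.207, -0.076]
contact_force: [-2.5, -6.5, 4.1]
grip_width: 0.0254
```

```bash
python3 r.py m 2
```

```text
7.1 39.9 40.9 Max -0.242 M+b 0.06 F [-2.5 -6.5  4.1] v 0.29
7.15 39.7 40.4 Max -0.979 M+b -0.679 F [-0.6 -8.9 -0.2] v 0.04
7.2 39.8 40.6 Max -0.728 M+b -0.427 F [-2.9 -7.6  3.7] v 0.03
```

{"api": "play_rows", "payload": {
  "deltas": [
    {"xyz": [0, -0.00222, 0], "turn": [-0.01745, 0, 0]},
    {"xyz": [0, -0.00222, 0], "turn": [-0.01745, 0, 0]},
    {"xyz": [0, -0.00222, 0], "turn": [-0.01745, 0, 0]},
    {"xyz": [0, -0.00222, 0], "turn": [-0.01745, 0, 0]},
    {"xyz": [0, -0.00222, 0], "turn": [-0.01745, 0, 0]},
    {"xyz": [0, -0.00222, 0], "turn": [-0.01745, 0, 0]},
    {"xyz": [0, -0.00222, 0], "turn": [-0.01745, 0, 0]}
  ]
}}

```text
clock: 7.78
eef_pos: [0.5783, -0.1362, 0.2171]
orientation: [-2.559, 0.218, -0.065]
contact_force: [-2.2, -7.4, 5.6]
grip_width: 0.0251
```

```bash
python3 r.py M
```

```text
7.78 32.9 33.9 Max -0.185 M+b 0.07 F [-2.2 -7.4  5.6] v 0.16
```

{"api": "play_rows", "payload": {
  "deltas": [
    {"xyz": [0, -0.00222, 0], "turn": [-0.01745, 0, 0]},
    {"xyz": [0, -0.00222, 0], "turn": [-0.01745, 0, 0]},
    {"xyz": [0, -0.00222, 0], "turn": [-0.01745, 0, 0]},
    {"xyz": [0, -0.00222, 0], "turn": [-0.01745, 0, 0]}
  ]
}}

```text
clock: 8.12
eef_pos: [0.5796, -0.1288, 0.2219]
orientation: [-2.629, 0.224, -0.058]
contact_force: [-3.0, -7.3, 5.3]
grip_width: 0.0252
```

```bash
python3 r.py M
```

```text
8.12 28.9 29.8 Max -0.124 M+b 0.103 F [-3.  -7.3  5.3] v 0.17
```

{"api": "play_rows", "payload": {
  "deltas": [
    {"xyz": [0, -0.00222, 0], "turn": [-0.01745, 0, 0]},
    {"xyz": [0, -0.00222, 0], "turn": [-0.01745, 0, 0]},
    {"xyz": [0, -0.00222, 0], "turn": [-0.01745, 0, 0]},
    {"xyz": [0, -0.00222, 0], "turn": [-0.01745, 0, 0]}
  ]
}}

```text
clock: 8.45
eef_pos: [0.5809, -0.1211, 0.226]
orientation: [-2.698, 0.23, -0.051]
contact_force: [-2.1, -7.4, 7.0]
grip_width: 0.0251
```

```bash
python3 r.py M
```

```text
8.45 24.9 25.8 Max -0.207 M+b -0.009 F [-2.1 -7.4  7. ] v 0.17
```

{"api": "play_rows", "payload": {
  "deltas": [
    {"xyz": [0, -0.00222, 0], "turn": [-0.01745, 0, 0]},
    {"xyz": [0, -0.00222, 0], "turn": [-0.01745, 0, 0]},
    {"xyz": [0, -0.00222, 0], "turn": [-0.01745, 0, 0]},
    {"xyz": [0, -0.00222, 0], "turn": [-0.01745, 0, 0]}
  ]
}}

```text
clock: 8.78
eef_pos: [0.5823, -0.1131, 0.2297]
orientation: [-2.768, 0.235, -0.044]
contact_force: [-1.8, -6.6, 6.3]
grip_width: 0.0251
```

```bash
python3 r.py M
```

```text
8.78 20.9 21.8 Max -0.248 M+b -0.081 F [-1.8 -6.6  6.3] v 0.19
```

{"api": "play_rows", "payload": {
  "deltas": [
    {"xyz": [0, -0.00222, 0], "turn": [-0.01745, 0, 0]},
    {"xyz": [0, -0.00222, 0], "turn": [-0.01745, 0, 0]},
    {"xyz": [0, -0.00222, 0], "turn": [-0.01745, 0, 0]},
    {"xyz": [0, -0.00222, 0], "turn": [-0.01745, 0, 0]}
  ]
}}

```text
clock: 9.12
eef_pos: [0.5837, -0.1048, 0.2328]
orientation: [-2.837, 0.241, -0.037]
contact_force: [-2.9, -7.7, 7.4]
grip_width: 0.025
```

```bash
python3 r.py M
```

```text
9.12 16.9 17.8 Max -0.135 M+b 0.001 F [-2.9 -7.7  7.4] v 0.19
```

{"api": "play_rows", "payload": {
  "deltas": [
    {"xyz": [0, -0.00222, 0], "turn": [-0.01745, 0, 0]},
    {"xyz": [0, -0.00222, 0], "turn": [-0.01745, 0, 0]},
    {"xyz": [0, -0.00222, 0], "turn": [-0.01745, 0, 0]},
    {"xyz": [0, -0.00222, 0], "turn": [-0.01745, 0, 0]}
  ]
}}

```text
clock: 9.45
eef_pos: [0.5852, -0.0964, 0.2352]
orientation: [-2.907, 0.247, -0.029]
contact_force: [-2.7, -6.6, 7.2]
grip_width: 0.0255
```

```bash
python3 r.py M
```

```text
9.45 12.9 13.7 Max -0.206 M+b -0.101 F [-2.7 -6.6  7.2] v 0.2
```

{"api": "play_rows", "payload": {
  "deltas": [
    {"xyz": [0, -0.00222, 0], "turn": [-0.01745, 0, 0]},
    {"xyz": [0, -0.00222, 0], "turn": [-0.01745, 0, 0]},
    {"xyz": [0, -0.00222, 0], "turn": [-0.01745, 0, 0]},
    {"xyz": [0, -0.00222, 0], "turn": [-0.01745, 0, 0]},
    {"xyz": [0, -0.00222, 0], "turn": [-0.01745, 0, 0]}
  ]
}}

```text
clock: 9.87
eef_pos: [0.5871, -0.0856, 0.2375]
orientation: [-2.993, 0.255, -0.019]
contact_force: [-2.4, -7.2, 7.2]
grip_width: 0.0254
```

```bash
python3 r.py M
```

```text
9.87 7.9 8.7 Max -0.047 M+b 0.018 F [-2.4 -7.2  7.2] v 0.21
```

{"api": "play_rows", "payload": {
  "deltas": [
    {"xyz": [0, -0.00222, 0], "turn": [-0.01745, 0, 0]},
    {"xyz": [0, -0.00222, 0], "turn": [-0.01745, 0, 0]},
    {"xyz": [0, -0.00222, 0], "turn": [-0.01745, 0, 0]},
    {"xyz": [0, -0.00222, 0], "turn": [-0.01745, 0, 0]},
    {"xyz": [0, -0.00222, 0], "turn": [-0.01745, 0, 0]}
  ]
}}

```text
clock: 10.28
eef_pos: [0.5889, -0.0747, 0.2388]
orientation: [-3.08, 0.262, -0.008]
contact_force: [-1.0, -7.0, 8.6]
grip_width: 0.025
```

```bash
python3 r.py M
```

```text
10.28 2.9 3.7 Max -0.083 M+b -0.06 F [-1.  -7.   8.6] v 0.21
```

{"api": "play_rows", "payload": {
  "deltas": [
    {"xyz": [0, -0.00222, 0], "turn": [-0.01745, 0, 0]},
    {"xyz": [0, -0.00222, 0], "turn": [-0.01745, 0, 0]},
    {"xyz": [0, -0.00222, 0], "turn": [-0.01745, 0, 0]},
    {"xyz": [0, -0.00222, 0], "turn": [-0.01745, 0, 0]},
    {"xyz": [0, -0.00222, 0], "turn": [-0.01745, 0, 0]}
  ]
}}

```text
clock: 10.7
eef_pos: [0.5909, -0.0637, 0.2391]
orientation: [3.094, -0.263, -0.003]
contact_force: [-2.2, -6.5, 9.0]
grip_width: 0.0249
```

```bash
python3 r.py M
```

```text
10.7 -2.1 -1.3 Max -0.113 M+b -0.13 F [-2.2 -6.5  9. ] v 0.21
```

{"api": "play_rows", "payload": {
  "deltas": [
    {"xyz": [0, -0.00222, 0], "turn": [-0.01745, 0, 0]},
    {"xyz": [0, -0.00222, 0], "turn": [-0.01745, 0, 0]},
    {"xyz": [0, -0.00222, 0], "turn": [-0.01745, 0, 0]},
    {"xyz": [0, -0.00222, 0], "turn": [-0.01745, 0, 0]},
    {"xyz": [0, -0.00222, 0], "turn": [-0.01745, 0, 0]}
  ]
}}

```text
clock: 11.12
eef_pos: [0.5927, -0.0528, 0.2383]
orientation: [3.007, -0.256, -0.014]
contact_force: [-2.5, -6.3, 9.2]
grip_width: 0.0252
```

```bash
python3 r.py M
```

```text
11.12 -7.1 -6.4 Max -0.101 M+b -0.159 F [-2.5 -6.3  9.2] v 0.21
```

{"api": "play_rows", "payload": {
  "deltas": [
    {"xyz": [0, -0.00222, 0], "turn": [-0.01745, 0, 0]},
    {"xyz": [0, -0.00222, 0], "turn": [-0.01745, 0, 0]},
    {"xyz": [0, -0.00222, 0], "turn": [-0.01745, 0, 0]},
    {"xyz": [0, -0.00222, 0], "turn": [-0.01745, 0, 0]},
    {"xyz": [0, -0.00222, 0], "turn": [-0.01745, 0, 0]}
  ]
}}

```text
clock: 11.53
eef_pos: [0.5946, -0.0419, 0.2367]
orientation: [2.92, -0.249, -0.025]
contact_force: [-1.3, -5.4, 8.9]
grip_width: 0.0251
```

```bash
python3 r.py M
```

```text
11.53 -12.1 -11.4 Max -0.155 M+b -0.254 F [-1.3 -5.4  8.9] v 0.21
```

{"api": "play_rows", "payload": {
  "deltas": [
    {"xyz": [0, -0.00222, 0], "turn": [-0.01745, 0, 0]},
    {"xyz": [0, -0.00222, 0], "turn": [-0.01745, 0, 0]},
    {"xyz": [0, -0.00222, 0], "turn": [-0.01745, 0, 0]},
    {"xyz": [0, -0.00222, 0], "turn": [-0.01745, 0, 0]},
    {"xyz": [0, -0.00222, 0], "turn": [-0.01745, 0, 0]}
  ]
}}

```text
clock: 11.95
eef_pos: [0.5965, -0.0313, 0.2341]
orientation: [2.833, -0.242, -0.034]
contact_force: [-0.4, -5.2, 9.5]
grip_width: 0.0252
```

```bash
python3 r.py M
```

```text
11.95 -17.1 -16.4 Max -0.129 M+b -0.267 F [-0.4 -5.2  9.5] v 0.2
```

{"api": "play_rows", "payload": {
  "deltas": [
    {"xyz": [0, -0.00222, 0], "turn": [-0.01745, 0, 0]},
    {"xyz": [0, -0.00222, 0], "turn": [-0.01745, 0, 0]},
    {"xyz": [0, -0.00222, 0], "turn": [-0.01745, 0, 0]},
    {"xyz": [0, -0.00222, 0], "turn": [-0.01745, 0, 0]},
    {"xyz": [0, -0.00222, 0], "turn": [-0.01745, 0, 0]}
  ]
}}

```text
clock: 12.37
eef_pos: [0.5983, -0.0209, 0.2306]
orientation: [2.747, -0.234, -0.044]
contact_force: [0.2, -4.6, 8.9]
grip_width: 0.0251
```

```bash
python3 r.py M
```

```text
12.37 -22.1 -21.4 Max -0.186 M+b -0.363 F [ 0.2 -4.6  8.9] v 0.19
```

{"api": "play_rows", "payload": {
  "deltas": [
    {"xyz": [0, -0.00222, 0], "turn": [-0.01745, 0, 0]},
    {"xyz": [0, -0.00222, 0], "turn": [-0.01745, 0, 0]},
    {"xyz": [0, -0.00222, 0], "turn": [-0.01745, 0, 0]},
    {"xyz": [0, -0.00222, 0], "turn": [-0.01745, 0, 0]},
    {"xyz": [0, -0.00222, 0], "turn": [-0.01745, 0, 0]}
  ]
}}

```text
clock: 12.78
eef_pos: [0.6, -0.0108, 0.2261]
orientation: [2.66, -0.227, -0.053]
contact_force: [0.9, -4.3, 9.3]
grip_width: 0.0251
```

```bash
python3 r.py M
```

```text
12.78 -27.1 -26.4 Max -0.201 M+b -0.415 F [ 0.9 -4.3  9.3] v 0.18
```

{"api": "play_rows", "payload": {
  "deltas": [
    {"xyz": [0, -0.00222, 0], "turn": [-0.01745, 0, 0]},
    {"xyz": [0, -0.00222, 0], "turn": [-0.01745, 0, 0]},
    {"xyz": [0, -0.00222, 0], "turn": [-0.01745, 0, 0]},
    {"xyz": [0, -0.00222, 0], "turn": [-0.01745, 0, 0]},
    {"xyz": [0, -0.00222, 0], "turn": [-0.01745, 0, 0]}
  ]
}}

```text
clock: 13.2
eef_pos: [0.6017, -0.0012, 0.2208]
orientation: [2.573, -0.22, -0.061]
contact_force: [1.4, -3.4, 9.2]
grip_width: 0.0252
```

```bash
python3 r.py M
```

```text
13.2 -32.1 -31.4 Max -0.271 M+b -0.521 F [ 1.4 -3.4  9.2] v 0.17
```

{"api": "play_rows", "payload": {
  "deltas": [
    {"xyz": [0, -0.00222, 0], "turn": [-0.01745, 0, 0]},
    {"xyz": [0, -0.00222, 0], "turn": [-0.01745, 0, 0]},
    {"xyz": [0, -0.00222, 0], "turn": [-0.01745, 0, 0]},
    {"xyz": [0, -0.00222, 0], "turn": [-0.01745, 0, 0]},
    {"xyz": [0, -0.00222, 0], "turn": [-0.01745, 0, 0]}
  ]
}}

```text
clock: 13.62
eef_pos: [0.6033, 0.0079, 0.2146]
orientation: [2.486, -0.212, -0.069]
contact_force: [2.0, -3.6, 9.9]
grip_width: 0.0253
```

```bash
python3 r.py M
```

```text
13.62 -37.1 -36.4 Max -0.209 M+b -0.493 F [ 2.  -3.6  9.9] v 0.16
```

{"api": "play_rows", "payload": {
  "deltas": [
    {"xyz": [0, -0.00222, 0], "turn": [-0.01745, 0, 0]},
    {"xyz": [0, -0.00222, 0], "turn": [-0.01745, 0, 0]},
    {"xyz": [0, -0.00222, 0], "turn": [-0.01745, 0, 0]},
    {"xyz": [0, -0.00222, 0], "turn": [-0.01745, 0, 0]},
    {"xyz": [0, -0.00222, 0], "turn": [-0.01745, 0, 0]}
  ]
}}

```text
clock: 14.03
eef_pos: [0.6048, 0.0165, 0.2077]
orientation: [2.399, -0.205, -0.077]
contact_force: [2.0, -3.6, 10.0]
grip_width: 0.0246
```

```bash
python3 r.py M
```

```text
14.03 -42.1 -41.4 Max -0.194 M+b -0.509 F [ 2.  -3.6 10. ] v 0.15
```

{"api": "play_rows", "payload": {
  "deltas": [
    {"xyz": [0, -0.00222, 0], "turn": [-0.01745, 0, 0]},
    {"xyz": [0, -0.00222, 0], "turn": [-0.01745, 0, 0]},
    {"xyz": [0, -0.00222, 0], "turn": [-0.01745, 0, 0]},
    {"xyz": [0, -0.00222, 0], "turn": [-0.01745, 0, 0]},
    {"xyz": [0, -0.00222, 0], "turn": [-0.01745, 0, 0]}
  ]
}}

```text
clock: 14.45
eef_pos: [0.6061, 0.0244, 0.2]
orientation: [2.312, -0.198, -0.084]
contact_force: [2.3, -2.9, 9.8]
grip_width: 0.0249
```

```bash
python3 r.py M
```

```text
14.45 -47.1 -46.4 Max -0.302 M+b -0.647 F [ 2.3 -2.9  9.8] v 0.15
```

{"api": "play_rows", "payload": {
  "deltas": [
    {"xyz": [0, -0.00222, 0], "turn": [-0.01745, 0, 0]},
    {"xyz": [0, -0.00222, 0], "turn": [-0.01745, 0, 0]},
    {"xyz": [0, -0.00222, 0], "turn": [-0.01745, 0, 0]},
    {"xyz": [0, -0.00222, 0], "turn": [-0.01745, 0, 0]},
    {"xyz": [0, -0.00222, 0], "turn": [-0.01745, 0, 0]}
  ]
}}

```text
clock: 14.87
eef_pos: [0.6074, 0.0317, 0.1917]
orientation: [2.225, -0.19, -0.09]
contact_force: [3.1, -3.0, 9.3]
grip_width: 0.0251
```

```bash
python3 r.py M
```

```text
14.87 -52.1 -51.4 Max -0.291 M+b -0.661 F [ 3.1 -3.   9.3] v 0.16
```

{"api": "play_rows", "payload": {
  "deltas": [
    {"xyz": [0, -0.00222, 0], "turn": [-0.01745, 0, 0]},
    {"xyz": [0, -0.00222, 0], "turn": [-0.01745, 0, 0]},
    {"xyz": [0, -0.00222, 0], "turn": [-0.01745, 0, 0]},
    {"xyz": [0, -0.00222, 0], "turn": [-0.01745, 0, 0]},
    {"xyz": [0, -0.00222, 0], "turn": [-0.01745, 0, 0]}
  ]
}}

```text
clock: 15.28
eef_pos: [0.6085, 0.0382, 0.1827]
orientation: [2.138, -0.183, -0.097]
contact_force: [3.5, -3.3, 9.5]
grip_width: 0.0255
```

```bash
python3 r.py M 2; python3 -c "
from h import *
snap('wrist','w8');snap('top','t8');snap('scene','s8')"
```

```text
15.28 -57.1 -56.4 Max -0.326 M+b -0.72 F [ 3.5 -3.3  9.5] v 0.16
15.33 -57.2 -56.7 Max -0.329 M+b -0.724 F [ 3.9 -0.8 12.6] v 0.02
15.38 -57.1 -56.7 Max -0.485 M+b -0.88 F [ 4.  -2.4  7.7] v 0.02
```

{"api": "play_rows", "payload": {
  "deltas": [
    {"xyz": [0, 0, 0], "turn": [0, 0, 0]},
    {"xyz": [0, 0, 0], "turn": [0, 0, 0]},
    {"xyz": [0, 0, 0], "turn": [0, 0, 0]},
    {"xyz": [0, 0, 0], "turn": [0, 0, 0]},
    {"xyz": [0, 0, 0], "turn": [0, 0, 0]}
  ],
  "claw": 0.6
}}

```text
clock: 15.95
eef_pos: [0.6076, 0.0389, 0.1804]
orientation: [2.142, -0.18, -0.099]
contact_force: [0.2, 0.3, 1.0]
grip_width: 0.0513
```

```bash
python3 r.py free 5; python3 -c "
from h import *
g(*st())"
```

```text
15.95 -57.0 -57.4 Max 0.508 M+b 0.114 F [0.2 0.3 1. ] v 0.0
16.0 -57.0 -57.4 Max 0.288 M+b -0.106 F [ 0.1  0.8 -0.4] v 0.0
16.05 -57.0 -57.3 Max 0.421 M+b 0.027 F [0.7 0.1 0.2] v 0.0
16.1 -57.0 -57.3 Max 0.444 M+b 0.05 F [0.2 0.5 1.2] v 0.0
16.15 -57.0 -57.3 Max 0.449 M+b 0.055 F [0.  0.1 0.1] v 0.0
16.2 -57.0 -57.2 Max 0.454 M+b 0.06 F [ 0.3 -0.9  0. ] v 0.0
t 16.2 pos [0.6079 0.0388 0.1808] x [ 0.986 -0.168 -0.   ] z [-0.141 -0.826 -0.545] F [ 0.28 -0.88  0.03] M [ 0.391 -0.054  0.012] w 0.0513 q [ 0.34  0.64  1.33 -0.84  1.73  0.62]
tilt(z) -57.0 orbit -57.2 r 0.1272 ax -0.0006 Max 0.454
```

View pics/w8.png

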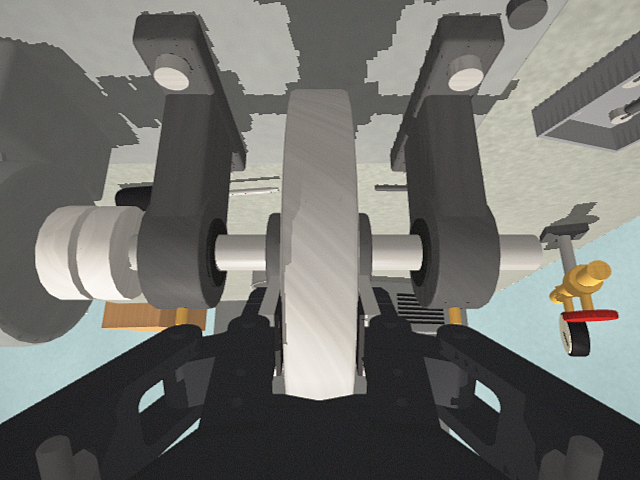

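```bash
cat > fit.py <<'E'
from h import *
import json
D=[json.loads(l) for l in open('log.txt')]
A=[];b=[];lab=[]
for tag,t,tilt,M,*v in D:
    if tag not in('M','P','free'): continue
    if tag in('M',) and (15.3<t<15.5): continue
    p,F,T=np.array(v[:3]),np.array(v[3:6]),np.array(v[6:9])
    a=np.radians(tilt); z=-np.array(0); 
    d=p-C
    tool_z=np.sin(a)*AY-np.cos(a)*np.array([0,0,1]); 
    mo=np.cross(-tool_z,F)@AX   # per metre of o behind TCP
    sg={'M':1,'P':-1,'free':0}[tag]; on=abs(sg)
    # M + o*mo = -k sin + on*(Gs sin a + Gc cos a) + sg*drag
    A.append([-mo,-np.sin(a),on*np.sin(a),on*np.cos(a),sg]); b.append(M); lab.append((tag,tilt))
A=np.array(A);b=np.array(b)
pr=np.array([[0,10,0,0,0],[0,0,0,0,5]])  # priors k=.485 , drag .32
A2=np.r_[A,pr];b2=np.r_[b,4.85,1.6]
x,*_=np.linalg.lstsq(A2,b2,rcond=None); cov=np.linalg.inv(A2.T@A2)*.06**2
print('o,k,Gs,Gc,drag',x.round(3),'sd',np.sqrt(np.diag(cov)).round(3),'amp',np.hypot(x[2],x[3]))
print('res',(b-A@x).round(3))
# G(a)=amp*... torque about +x: heavy at angle h from up, (0,-sin h,cos h): G=+T sin h ; h=a+h0 -> Gs=T cos h0, Gc=T sin h0
print('h0 (heavy angle minus tool angle) deg',np.degrees(np.arctan2(x[3],x[2])), 'deg; want tilt', (180-np.degrees(np.arctan2(x[3],x[2]))))
E
python3 fit.py
```

```text
o,k,Gs,Gc,drag [ 0.028  0.486  0.538 -0.331  0.313] sd [0.022 0.006 0.118 0.149 0.012] amp 0.6316079404186922
res [-0.153 -0.056 -0.128 -0.155  0.01  -0.061  0.141  0.118  0.106  0.138
  0.072  0.109  0.038  0.026 -0.063  0.012  0.028 -0.104 -0.112 -0.151
  0.12  -0.14   0.015  0.056  0.043  0.06 ]
h0 (heavy angle minus tool angle) deg -31.6570653397061 deg; want tilt 211.6570653397061
```

```bash
cat > pr.py <<'E'
from h import *
import json
for l in open('log.txt'):
    tag,t,tilt,M,*v=json.loads(l); p,F,T=[np.array(v[i:i+3]) for i in(0,3,6)]
    a=np.radians(tilt); rad=-np.sin(a)*AY+np.cos(a)*np.array([0,0,1]); tan=np.cross(AX,rad)
    print(tag,round(t,2),round(tilt,1),'Frad,Ftan,Fax',np.round([F@rad,F@tan,F@AX],1),'Mx-base',round(T@AX+.486*np.sin(a),3),'Mrad,Mtan',np.round([T@rad,T@tan],2),'Max',round(M+.486*np.sin(a),3))
E
python3 pr.py
```

```text
g0 6.22 60.0 Frad,Ftan,Fax [ 2.3 -1.7  0.8] Mx-base 0.349 Mrad,Mtan [-0.06  0.26] Max 0.134
m 6.63 49.9 Frad,Ftan,Fax [3.5 3.4 0.2] Mx-base -0.17 Mrad,Mtan [-0.26  0.17] Max 0.25
m 6.68 49.7 Frad,Ftan,Fax [1.9 7.5 1.9] Mx-base -1.662 Mrad,Mtan [-0.52  0.66] Max -0.722
m 7.1 39.9 Frad,Ftan,Fax [ 7.5  2.6 -1.3] Mx-base -0.241 Mrad,Mtan [-0.46 -0.18] Max 0.07
m 7.15 39.7 Frad,Ftan,Fax [5.5 7.  0.9] Mx-base -1.542 Mrad,Mtan [-0.68  0.28] Max -0.668
m 7.2 39.8 Frad,Ftan,Fax [ 7.9  3.8 -1.6] Mx-base -0.88 Mrad,Mtan [-0.65 -0.15] Max -0.417
M 7.78 32.9 Frad,Ftan,Fax [ 8.9  3.4 -0.9] Mx-base -0.327 Mrad,Mtan [-0.45 -0.29] Max 0.079
M 8.12 28.9 Frad,Ftan,Fax [ 8.4  4.1 -1.7] Mx-base -0.393 Mrad,Mtan [-0.51 -0.37] Max 0.111
M 8.45 24.9 Frad,Ftan,Fax [ 9.5  4.  -0.8] Mx-base -0.492 Mrad,Mtan [-0.49 -0.38] Max -0.002
M 8.78 20.9 Frad,Ftan,Fax [ 8.3  4.1 -0.6] Mx-base -0.577 Mrad,Mtan [-0.52 -0.51] Max -0.075
M 9.12 16.9 Frad,Ftan,Fax [ 9.5  5.6 -1.6] Mx-base -0.681 Mrad,Mtan [-0.58 -0.53] Max 0.006
M 9.45 12.9 Frad,Ftan,Fax [ 8.6  5.2 -1.6] Mx-base -0.741 Mrad,Mtan [-0.49 -0.6 ] Max -0.097
M 9.8
[... 1321 characters left out ...]
 ] Mx-base -2.09 Mrad,Mtan [ 0.03 -0.24] Max -0.738
M 15.38 -57.1 Frad,Ftan,Fax [2.8 7.4 4.3] Mx-base -1.838 Mrad,Mtan [0.07 0.07] Max -0.893
free 15.95 -57.0 Frad,Ftan,Fax [0.9 0.7 0.1] Mx-base 0.015 Mrad,Mtan [0.04 0.  ] Max 0.101
free 16.0 -57.0 Frad,Ftan,Fax [ 0.5 -0.7 -0.1] Mx-base -0.029 Mrad,Mtan [0.01 0.  ] Max -0.12
free 16.05 -57.0 Frad,Ftan,Fax [0.3 0.  0.6] Mx-base 0.008 Mrad,Mtan [0.02 0.01] Max 0.014
free 16.1 -57.0 Frad,Ftan,Fax [1.1 0.7 0.1] Mx-base -0.052 Mrad,Mtan [ 0.07 -0.03] Max 0.037
free 16.15 -57.0 Frad,Ftan,Fax [ 0.1  0.1 -0. ] Mx-base 0.032 Mrad,Mtan [-0.05 -0.  ] Max 0.041
free 16.2 -57.0 Frad,Ftan,Fax [-0.7  0.5  0.4] Mx-base -0.013 Mrad,Mtan [0.02 0.  ] Max 0.046
```

{"api": "play_rows", "payload": {
  "deltas": [
    {"xyz": [0, 0, 0], "turn": [0, 0, 0]},
    {"xyz": [0, 0, 0], "turn": [0, 0, 0]},
    {"xyz": [0, 0, 0], "turn": [0, 0, 0]},
    {"xyz": [0, 0, 0], "turn": [0, 0, 0]},
    {"xyz": [0, 0, 0], "turn": [0, 0, 0]}
  ],
  "claw": 0
}}

```text
clock: 16.62
eef_pos: [0.6086, 0.0389, 0.1812]
orientation: [2.142, -0.181, -0.096]
contact_force: [5.3, -0.3, -1.4]
grip_width: 0.025
```

```bash
python3 r.py g1 1
```

```text
16.62 -56.9 -57.2 Max 0.414 M+b 0.021 F [ 5.3 -0.3 -1.4] v 0.0
16.67 -56.9 -57.2 Max 0.4 M+b 0.006 F [ 5.5  0.  -1.3] v 0.0
```

{"api": "play_rows", "payload": {
  "deltas": [
    {"xyz": [0, 0.00333, 0], "turn": [0.02618, 0, 0]},
    {"xyz": [0, 0.00333, 0], "turn": [0.02618, 0, 0]},
    {"xyz": [0, 0.00333, 0], "turn": [0.02618, 0, 0]},
    {"xyz": [0, 0.00333, 0], "turn": [0.02618, 0, 0]},
    {"xyz": [0, 0.00333, 0], "turn": [0.02618, 0, 0]}
  ]
}}

```text
clock: 17.08
eef_pos: [0.6069, 0.0291, 0.1945]
orientation: [2.274, -0.192, -0.086]
contact_force: [6.2, -0.9, -2.8]
grip_width: 0.0251
```

```bash
python3 r.py P
```

```text
17.08 -49.3 -49.7 Max 0.291 M+b -0.065 F [ 6.2 -0.9 -2.8] v 0.23
```

{"api": "play_rows", "payload": {
  "deltas": [
    {"xyz": [0, 0.00333, 0], "turn": [0.02618, 0, 0]},
    {"xyz": [0, 0.00333, 0], "turn": [0.02618, 0, 0]},
    {"xyz": [0, 0.00333, 0], "turn": [0.02618, 0, 0]},
    {"xyz": [0, 0.00333, 0], "turn": [0.02618, 0, 0]}
  ]
}}

```text
clock: 17.42
eef_pos: [0.6054, 0.0201, 0.2041]
orientation: [2.378, -0.201, -0.078]
contact_force: [5.9, -1.6, -4.5]
grip_width: 0.0253
```

```bash
python3 r.py P
```

```text
17.42 -43.3 -43.7 Max 0.283 M+b -0.039 F [ 5.9 -1.6 -4.5] v 0.22
```

{"api": "play_rows", "payload": {
  "deltas": [
    {"xyz": [0, 0.00333, 0], "turn": [0.02618, 0, 0]},
    {"xyz": [0, 0.00333, 0], "turn": [0.02618, 0, 0]},
    {"xyz": [0, 0.00333, 0], "turn": [0.02618, 0, 0]},
    {"xyz": [0, 0.00333, 0], "turn": [0.02618, 0, 0]}
  ]
}}

```text
clock: 17.75
eef_pos: [0.6037, 0.0102, 0.2127]
orientation: [2.482, -0.21, -0.069]
contact_force: [6.8, -2.2, -5.8]
grip_width: 0.025
```

```bash
python3 r.py P
```

```text
17.75 -37.3 -37.8 Max 0.215 M+b -0.07 F [ 6.8 -2.2 -5.8] v 0.24
```

{"api": "play_rows", "payload": {
  "deltas": [
    {"xyz": [0, 0.00333, 0], "turn": [0.02618, 0, 0]},
    {"xyz": [0, 0.00333, 0], "turn": [0.02618, 0, 0]},
    {"xyz": [0, 0.00333, 0], "turn": [0.02618, 0, 0]},
    {"xyz": [0, 0.00333, 0], "turn": [0.02618, 0, 0]}
  ]
}}

```text
clock: 18.08
eef_pos: [0.6018, -0.0006, 0.2202]
orientation: [2.586, -0.218, -0.059]
contact_force: [6.9, -1.8, -5.8]
grip_width: 0.0255
```

```bash
python3 r.py P
```

```text
18.08 -31.3 -31.8 Max 0.289 M+b 0.044 F [ 6.9 -1.8 -5.8] v 0.26
```

{"api": "play_rows", "payload": {
  "deltas": [
    {"xyz": [0, 0.00333, 0], "turn": [0.02618, 0, 0]},
    {"xyz": [0, 0.00333, 0], "turn": [0.02618, 0, 0]},
    {"xyz": [0, 0.00333, 0], "turn": [0.02618, 0, 0]},
    {"xyz": [0, 0.00333, 0], "turn": [0.02618, 0, 0]}
  ]
}}

```text
clock: 18.42
eef_pos: [0.5998, -0.0121, 0.2266]
orientation: [2.691, -0.227, -0.049]
contact_force: [6.4, -2.1, -7.7]
grip_width: 0.0249
```

```bash
python3 r.py P
```

```text
18.42 -25.4 -25.8 Max 0.224 M+b 0.023 F [ 6.4 -2.1 -7.7] v 0.27
```

{"api": "play_rows", "payload": {
  "deltas": [
    {"xyz": [0, 0.00333, 0], "turn": [0.02618, 0, 0]},
    {"xyz": [0, 0.00333, 0], "turn": [0.02618, 0, 0]},
    {"xyz": [0, 0.00333, 0], "turn": [0.02618, 0, 0]},
    {"xyz": [0, 0.00333, 0], "turn": [0.02618, 0, 0]}
  ]
}}

```text
clock: 18.75
eef_pos: [0.5977, -0.0242, 0.2317]
orientation: [2.795, -0.236, -0.038]
contact_force: [7.0, -0.9, -8.5]
grip_width: 0.0253
```

```bash
python3 r.py P; python3 pr.py | tail -8; python3 fit.py
```

```text
18.75 -19.4 -19.8 Max 0.059 M+b -0.097 F [ 7.  -0.9 -8.5] v 0.29
g1 16.62 -56.9 Frad,Ftan,Fax [-0.3 -1.5  5.2] Mx-base 0.205 Mrad,Mtan [-0.03  0.2 ] Max 0.007
g1 16.67 -56.9 Frad,Ftan,Fax [ 0.1 -1.6  5.4] Mx-base 0.194 Mrad,Mtan [-0.11  0.27] Max -0.007
P 17.08 -49.3 Frad,Ftan,Fax [-1.7 -2.2  6.3] Mx-base 0.202 Mrad,Mtan [-0.17  0.41] Max -0.078
P 17.42 -43.3 Frad,Ftan,Fax [-3.7 -2.6  6.1] Mx-base 0.289 Mrad,Mtan [-0.14  0.55] Max -0.05
P 17.75 -37.3 Frad,Ftan,Fax [-5.2 -2.8  7.1] Mx-base 0.275 Mrad,Mtan [-0.23  0.68] Max -0.08
P 18.08 -31.3 Frad,Ftan,Fax [-5.2 -2.5  7.1] Mx-base 0.359 Mrad,Mtan [-0.31  0.79] Max 0.036
P 18.42 -25.4 Frad,Ftan,Fax [-7.4 -2.4  6.7] Mx-base 0.333 Mrad,Mtan [-0.34  0.96] Max 0.016
P 18.75 -19.4 Frad,Ftan,Fax [-7.9 -3.1  7. ] Mx-base 0.297 Mrad,Mtan [-0.42  1.12] Max -0.102
o,k,Gs,Gc,drag [0.095 0.487 0.168 0.129 0.311] sd [0.003 0.006 0.028 0.02  0.012] amp 0.21154910305750987
res [-0.111 -0.002 -0.118 -0.176  0.053 -0.077  0.166  0.124  0.108  0.153
  0.036  0.083 -0.023 -0.02  -0.141 -0.005  0.048 -0.092 -0.095 -0.078
  0.164 -0.189  0.017  0.101  0.048  0.091  0.068  0.031 -0.032  0.086
  0.05  -0.15 ]
h0 (heavy angle minus tool angle) deg 37.4901038497125 deg; want tilt 142.5098961502875
```

{"api": "play_rows", "payload": {
  "deltas": [
    {"xyz": [0, 0.00333, 0], "turn": [0.02618, 0, 0]},
    {"xyz": [0, 0.00333, 0], "turn": [0.02618, 0, 0]},
    {"xyz": [0, 0.00333, 0], "turn": [0.02618, 0, 0]},
    {"xyz": [0, 0.00333, 0], "turn": [0.02618, 0, 0]}
  ]
}}

```text
clock: 19.08
eef_pos: [0.5956, -0.0368, 0.2354]
orientation: [2.899, -0.245, -0.027]
contact_force: [7.9, -1.9, -10.3]
grip_width: 0.0255
```

```bash
python3 r.py P
```

```text
19.08 -13.4 -13.8 Max 0.107 M+b -0.002 F [  7.9  -1.9 -10.3] v 0.3
```

{"api": "play_rows", "payload": {
  "deltas": [
    {"xyz": [0, 0.00333, 0], "turn": [0.02618, 0, 0]},
    {"xyz": [0, 0.00333, 0], "turn": [0.02618, 0, 0]},
    {"xyz": [0, 0.00333, 0], "turn": [0.02618, 0, 0]},
    {"xyz": [0, 0.00333, 0], "turn": [0.02618, 0, 0]}
  ]
}}

```text
clock: 19.42
eef_pos: [0.5933, -0.0496, 0.2379]
orientation: [3.003, -0.254, -0.015]
contact_force: [8.0, -1.2, -10.5]
grip_width: 0.025
```

```bash
python3 r.py P
```

```text
19.42 -7.4 -7.8 Max -0.024 M+b -0.084 F [  8.   -1.2 -10.5] v 0.31
```

{"api": "play_rows", "payload": {
  "deltas": [
    {"xyz": [0, 0.00333, 0], "turn": [0.02618, 0, 0]},
    {"xyz": [0, 0.00333, 0], "turn": [0.02618, 0, 0]},
    {"xyz": [0, 0.00333, 0], "turn": [0.02618, 0, 0]},
    {"xyz": [0, 0.00333, 0], "turn": [0.02618, 0, 0]}
  ]
}}

```text
clock: 19.75
eef_pos: [0.5911, -0.0626, 0.2389]
orientation: [3.107, -0.263, -0.001]
contact_force: [8.2, -0.7, -11.5]
grip_width: 0.0248
```

```bash
python3 r.py P
```

```text
19.75 -1.4 -1.9 Max -0.028 M+b -0.039 F [  8.2  -0.7 -11.5] v 0.32
```

{"api": "play_rows", "payload": {
  "deltas": [
    {"xyz": [0, 0.00333, 0], "turn": [0.02618, 0, 0]},
    {"xyz": [0, 0.00333, 0], "turn": [0.02618, 0, 0]},
    {"xyz": [0, 0.00333, 0], "turn": [0.02618, 0, 0]},
    {"xyz": [0, 0.00333, 0], "turn": [0.02618, 0, 0]}
  ]
}}

```text
clock: 20.08
eef_pos: [0.5888, -0.0757, 0.2386]
orientation: [-3.05, 0.259, -0.012]
contact_force: [8.4, 0.3, -11.7]
grip_width: 0.0251
```

```bash
python3 r.py P
```

```text
20.08 4.6 4.1 Max -0.158 M+b -0.121 F [  8.4   0.3 -11.7] v 0.31
```

{"api": "play_rows", "payload": {
  "deltas": [
    {"xyz": [0, 0.00333, 0], "turn": [0.02618, 0, 0]},
    {"xyz": [0, 0.00333, 0], "turn": [0.02618, 0, 0]},
    {"xyz": [0, 0.00333, 0], "turn": [0.02618, 0, 0]},
    {"xyz": [0, 0.00333, 0], "turn": [0.02618, 0, 0]}
  ]
}}

```text
clock: 20.42
eef_pos: [0.5866, -0.0886, 0.2369]
orientation: [-2.946, 0.25, -0.024]
contact_force: [8.3, 1.4, -12.5]
grip_width: 0.0254
```

```bash
python3 r.py P
```

```text
20.42 10.6 10.1 Max -0.259 M+b -0.172 F [  8.3   1.4 -12.5] v 0.31
```

{"api": "play_rows", "payload": {
  "deltas": [
    {"xyz": [0, 0.00333, 0], "turn": [0.02618, 0, 0]},
    {"xyz": [0, 0.00333, 0], "turn": [0.02618, 0, 0]},
    {"xyz": [0, 0.00333, 0], "turn": [0.02618, 0, 0]},
    {"xyz": [0, 0.00333, 0], "turn": [0.02618, 0, 0]}
  ]
}}

```text
clock: 20.75
eef_pos: [0.5844, -0.1013, 0.2338]
orientation: [-2.842, 0.241, -0.036]
contact_force: [8.4, 2.0, -12.5]
grip_width: 0.0252
```

```bash
python3 r.py P
```

```text
20.75 16.6 16.1 Max -0.355 M+b -0.221 F [  8.4   2.  -12.5] v 0.29
```

{"api": "play_rows", "payload": {
  "deltas": [
    {"xyz": [0, 0.00333, 0], "turn": [0.02618, 0, 0]},
    {"xyz": [0, 0.00333, 0], "turn": [0.02618, 0, 0]},
    {"xyz": [0, 0.00333, 0], "turn": [0.02618, 0, 0]},
    {"xyz": [0, 0.00333, 0], "turn": [0.02618, 0, 0]}
  ]
}}

```text
clock: 21.08
eef_pos: [0.5823, -0.1136, 0.2294]
orientation: [-2.738, 0.233, -0.047]
contact_force: [8.5, 2.6, -13.7]
grip_width: 0.0252
```

```bash
python3 r.py P
```

```text
21.08 22.6 22.1 Max -0.309 M+b -0.128 F [  8.5   2.6 -13.7] v 0.27
```

{"api": "play_rows", "payload": {
  "deltas": [
    {"xyz": [0, 0.00333, 0], "turn": [0.02618, 0, 0]},
    {"xyz": [0, 0.00333, 0], "turn": [0.02618, 0, 0]},
    {"xyz": [0, 0.00333, 0], "turn": [0.02618, 0, 0]},
    {"xyz": [0, 0.00333, 0], "turn": [0.02618, 0, 0]}
  ]
}}

```text
clock: 21.42
eef_pos: [0.5802, -0.1254, 0.2237]
orientation: [-2.634, 0.224, -0.057]
contact_force: [8.9, 3.8, -13.3]
grip_width: 0.0252
```

```bash
python3 r.py P
```

```text
21.42 28.6 28.1 Max -0.47 M+b -0.245 F [  8.9   3.8 -13.3] v 0.25
```

{"api": "play_rows", "payload": {
  "deltas": [
    {"xyz": [0, 0.00333, 0], "turn": [0.02618, 0, 0]},
    {"xyz": [0, 0.00333, 0], "turn": [0.02618, 0, 0]},
    {"xyz": [0, 0.00333, 0], "turn": [0.02618, 0, 0]},
    {"xyz": [0, 0.00333, 0], "turn": [0.02618, 0, 0]}
  ]
}}

```text
clock: 21.75
eef_pos: [0.5783, -0.1366, 0.2168]
orientation: [-2.529, 0.215, -0.067]
contact_force: [8.8, 5.0, -14.1]
grip_width: 0.0252
```

```bash
python3 r.py P
```

```text
21.75 34.6 34.1 Max -0.466 M+b -0.199 F [  8.8   5.  -14.1] v 0.24
```

{"api": "play_rows", "payload": {
  "deltas": [
    {"xyz": [0, 0.00333, 0], "turn": [0.02618, 0, 0]},
    {"xyz": [0, 0.00333, 0], "turn": [0.02618, 0, 0]},
    {"xyz": [0, 0.00333, 0], "turn": [0.02618, 0, 0]},
    {"xyz": [0, 0.00333, 0], "turn": [0.02618, 0, 0]}
  ]
}}

```text
clock: 22.08
eef_pos: [0.5765, -0.1469, 0.2088]
orientation: [-2.425, 0.206, -0.076]
contact_force: [8.5, 7.1, -11.9]
grip_width: 0.025
```

```bash
python3 r.py P
```

```text
22.08 40.6 40.1 Max -0.776 M+b -0.47 F [  8.5   7.1 -11.9] v 0.22
```

{"api": "play_rows", "payload": {
  "deltas": [
    {"xyz": [0, 0.00333, 0], "turn": [0.02618, 0, 0]},
    {"xyz": [0, 0.00333, 0], "turn": [0.02618, 0, 0]},
    {"xyz": [0, 0.00333, 0], "turn": [0.02618, 0, 0]},
    {"xyz": [0, 0.00333, 0], "turn": [0.02618, 0, 0]}
  ]
}}

```text
clock: 22.42
eef_pos: [0.5749, -0.1564, 0.1997]
orientation: [-2.321, 0.198, -0.084]
contact_force: [8.2, 8.0, -12.5]
grip_width: 0.025
```

```bash
python3 r.py P; python3 pr.py | tail -11; sed -i 's/^A2=/#/; ' fit.py; python3 - <<'E'
s=open('fit.py').read()
s=s[:s.index('pr=np')]
s+='''
def run(extra,name,lim=None):
    A2=np.c_[A,extra] if extra is not None else A
    n=A2.shape[1]; w=.07
    P=np.zeros((2,n));P[0,1]=w/.01;P[1,4]=w/.04;pb=[.486*w/.01,.32*w/.04]
    if n>5:
        Q=np.zeros((n-5,n)); Q[:,5:]=np.eye(n-5)*w/.003; P=np.r_[P,Q]; pb=pb+[0]*(n-5)
    A3=np.r_[A2,P];b3=np.r_[b,pb]
    x=np.linalg.lstsq(A3,b3,rcond=None)[0]; cov=np.linalg.inv(A3.T@A3)*w**2
    T=np.hypot(x[2],x[3]); h=np.degrees(np.arctan2(x[3],x[2])); J=np.array([-x[3],x[2]])/T**2
    print(name,x.round(3),'sd',np.sqrt(np.diag(cov)).round(3),'T',round(T,3),'h0',round(h,1),'+-',round(np.degrees(np.sqrt(J@cov[2:4,2:4]@J)),1),'rms',(b-A2@x).std().round(3))
    return b-A2@x
r0=run(None,'basic')
# centre offset terms: C shift along y_drive, z : moment change = -(dC x F).AX
E=[];S=[]
for tag,t,tilt,M,*v in D:
    if tag not in('M','P','free') or 15.3<t<15.5: continue
    F=np.array(v[3:6]); a=np.radians(tilt); rad=-np.sin(a)*AY+np.cos(a)*np.array([0,0,1])
    E.append([np.cross(AY,F)@AX,np.cross([0,0,1],F)@AX])
r=run(np.array(E),'centre')
for (l,u) in zip(lab,r): print(l[0],round(l[1]),round(u,2),end='; ')
'''
open('fit.py','w').write(s)
E
python3 fit.py
```

```text
22.42 46.6 46.1 Max -0.821 M+b -0.48 F [  8.2   8.  -12.5] v 0.21
P 19.08 -13.4 Frad,Ftan,Fax [-10.2  -1.9   8.1] Mx-base 0.243 Mrad,Mtan [-0.34  1.22] Max -0.005
P 19.42 -7.4 Frad,Ftan,Fax [-10.4  -1.5   8.1] Mx-base 0.115 Mrad,Mtan [-0.37  1.41] Max -0.086
P 19.75 -1.4 Frad,Ftan,Fax [-11.5  -0.9   8.2] Mx-base 0.093 Mrad,Mtan [-0.4   1.59] Max -0.04
P 20.08 4.6 Frad,Ftan,Fax [-11.8  -0.8   8.2] Mx-base -0.009 Mrad,Mtan [-0.42  1.63] Max -0.119
P 20.42 10.6 Frad,Ftan,Fax [-12.8  -0.5   8. ] Mx-base -0.095 Mrad,Mtan [-0.38  1.82] Max -0.169
P 20.75 16.6 Frad,Ftan,Fax [-12.9   0.4   8. ] Mx-base -0.247 Mrad,Mtan [-0.36  1.84] Max -0.216
P 21.08 22.6 Frad,Ftan,Fax [-14.2   1.6   7.9] Mx-base -0.303 Mrad,Mtan [-0.3   1.91] Max -0.122
P 21.42 28.6 Frad,Ftan,Fax [-14.2   1.7   8.1] Mx-base -0.44 Mrad,Mtan [-0.24  1.98] Max -0.238
P 21.75 34.6 Frad,Ftan,Fax [-15.3   2.7   7.8] Mx-base -0.518 Mrad,Mtan [-0.28  2.05] Max -0.19
P 22.08 40.6 Frad,Ftan,Fax [-14.6   1.4   7.2] Mx-base -0.614 Mrad,Mtan [-0.13  2.04] Max -0.46
P 22.42 46.6 Frad,Ftan,Fax [-15.4   2.7   6.7] Mx-base -0.791 Mrad,Mtan [-0.17  2.06] Max -0.468
basic [0.092 0.49  0.162 0.119 0.295] sd [0.005 0.01  0.027 0.021 0.021] T 0.201 h0 36.3 +- 6.7 rms 0.102
centre [ 0.089  0.49   0.166  0.102  0.275 -0.     0.004] sd [0.005 0.01  0.029 0.025 0.03  0.003 0.003] T 0.195 h0 31.5 +- 7.6 rms 0.1
M 33 -0.1; M 29 0.01; M 25 -0.11; M 21 -0.16; M 17 0.05; M 13 -0.07; M 8 0.17; M 3 0.12; M -2 0.11; M -7 0.15; M -12 0.04; M -17 0.08; M -22 -0.02; M -27 -0.02; M -32 -0.14; M -37 -0.01; M -42 0.04; M -47 -0.1; M -52 -0.1; M -57 -0.09; free -57 0.16; free -57 -0.18; free -57 0.02; free -57 0.1; free -57 0.05; free -57 0.08; P -49 0.06; P -43 0.02; P -37 -0.04; P -31 0.08; P -25 0.04; P -19 -0.15; P -13 0.04; P -7 -0.03; P -1 0.05; P 5 -0.02; P 11 -0.06; P 17 -0.04; P 23 0.15; P 29 0.04; P 35 0.17; P 41 -0.22; P 47 -0.11;
```

{"api": "play_rows", "payload": {
  "deltas": [
    {"xyz": [0, 0, 0], "turn": [0, 0, 0]},
    {"xyz": [0, 0, 0], "turn": [0, 0, 0]},
    {"xyz": [0, 0, 0], "turn": [0, 0, 0]},
    {"xyz": [0, 0, 0], "turn": [0, 0, 0]},
    {"xyz": [0, 0, 0], "turn": [0, 0, 0]}
  ],
  "claw": 0.6
}}

```text
clock: 22.83
eef_pos: [0.5748, -0.1572, 0.2024]
orientation: [-2.324, 0.195, -0.085]
contact_force: [0.2, -0.1, 1.1]
grip_width: 0.0512
```

```bash
python3 r.py free; python3 - <<'E'
from h import *
g(*st())
snap('scene','s9');snap('top','t9');snap('wrist','w9');
rows=[]
for n in ['s6','s8','s9']:
    rows.append(cv2.resize(cv2.imread(f'pics/{n}.png')[200:290,250:360],None,fx=3.6,fy=3.6,interpolation=3))
for n in ['t6','t8','t9']:
    rows.append(cv2.resize(cv2.imread(f'pics/{n}.png')[185:275,275:385],None,fx=3.6,fy=3.6,interpolation=3))
w=rows[0].shape[1]
im=np.vstack([np.hstack(rows[:3]),np.hstack(rows[3:])]); im=cv2.resize(im,(800,int(800*im.shape[0]/im.shape[1]))); cv2.imwrite('pics/cmp.png',im)
E
```

```text
22.83 46.5 45.5 Max -0.486 M+b -0.145 F [ 0.2 -0.1  1.1] v 0.0
t 22.83 pos [ 0.5748 -0.1572  0.2024] x [ 0.986 -0.167  0.001] z [ 0.122  0.715 -0.688] F [ 0.17 -0.08  1.07] M [-0.379  0.112  0.004] w 0.0512 q [-0.68  0.43  1.5   0.69  1.66 -0.61]
tilt(z) 46.5 orbit 45.5 r 0.1289 ax -0.0003 Max -0.486
```

View pics/cmp.png

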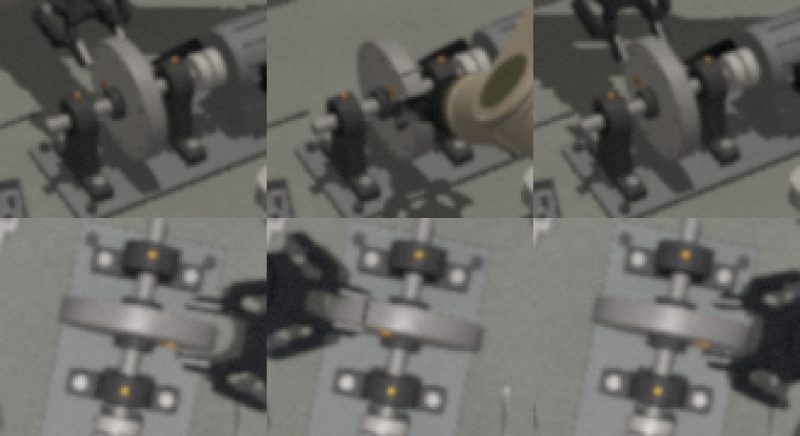

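View pics/w9.png

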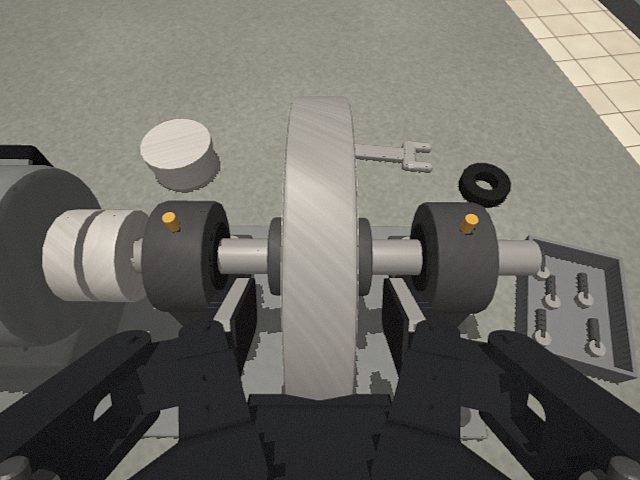

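{"api": "play_rows", "payload": {
  "deltas": [
    {"xyz": [0, -0.0085, 0.0021], "turn": [-0.0842, 0, 0]},
    {"xyz": [0, -0.01068, 0.00045], "turn": [-0.0842, 0, 0]},
    {"xyz": [0, -0.01068, 0.00045], "turn": [-0.0842, 0, 0]},
    {"xyz": [0, -0.01068, 0.00045], "turn": [-0.0842, 0, 0]},
    {"xyz": [0, -0.01068, 0.00045], "turn": [-0.0842, 0, 0]},
    {"xyz": [0, -0.01068, 0.00045], "turn": [-0.0842, 0, 0]},
    {"xyz": [0, -0.01068, 0.00045], "turn": [-0.0842, 0, 0]},
    {"xyz": [0, -0.01068, 0.00045], "turn": [-0.0842, 0, 0]},
    {"xyz": [0, -0.01068, 0.00045], "turn": [-0.0842, 0, 0]},
    {"xyz": [0, -0.01068, 0.00045], "turn": [-0.0842, 0, 0]},
    {"xyz": [0, -0.01068, 0.00045], "turn": [-0.0842, 0, 0]},
    {"xyz": [0, -0.01068, 0.00045], "turn": [-0.0842, 0, 0]},
    {"xyz": [0, -0.01068, 0.00045], "turn": [-0.0842, 0, 0]},
    {"xyz": [0, -0.01068, 0.00045], "turn": [-0.0842, 0, 0]},
    {"xyz": [0, -0.01068, 0.00045], "turn": [-0.0842, 0, 0]},
    {"xyz": [0, -0.01068, 0.00045], "turn": [-0.0842, 0, 0]},
    {"xyz": [0, -0.01068, 0.00045], "turn": [-0.0842, 0, 0]},
    {"xyz": [0, -0.01068, 0.00045], "turn": [-0.0842, 0, 0]},
    {"xyz": [0, -0.01068, 0.00045], "turn": [-0.0842, 0, 0]},
    {"xyz": [0, -0.01068, 0.00045], "turn": [-0.0842, 0, 0]}
  ]
}}

```text
clock: 24.65
eef_pos: [0.6067, 0.0304, 0.1938]
orientation: [2.26, -0.191, -0.086]
contact_force: [-0.1, -0.2, -0.1]
grip_width: 0.0511
```

{"api": "play_rows", "payload": {
  "deltas": [
    {"xyz": [0, 0, 0], "turn": [0, 0, 0]},
    {"xyz": [0, 0, 0], "turn": [0, 0, 0]},
    {"xyz": [0, 0, 0], "turn": [0, 0, 0]},
    {"xyz": [0, 0, 0], "turn": [0, 0, 0]}
  ]
}}

```text
clock: 24.98
eef_pos: [0.607, 0.0286, 0.1951]
orientation: [2.266, -0.194, -0.086]
contact_force: [-0.2, 0.1, 0.0]
grip_width: 0.0512
```

```bash
python3 - <<'E'
from h import *
g(*st())
m=cam('top');s=cam('scene')
def W(l):
    return C*[1,1,0]+AX*l[0]+AY*l[1]+np.array([0,0,l[2]])
def pa(mm,pp,x):
    e=[np.linalg.norm(proj(mm,W((x,-.038*np.sin(a),.112+.038*np.cos(a))))-pp) for a in np.radians(range(360))]
    return int(np.argmin(e)),round(min(e),2)
for n,a,b in [('60',(292.5,234.7),(345.1,237.4)),('-57',(301.3,237.5),(324.2,232.4)),('46',(292.4,233.8),(345,237))]:
    print(n,pa(s,a,.016),pa(m,b,-.016))
E
```

```text
t 24.98 pos [0.607  0.0286 0.1951] x [ 0.986 -0.169  0.003] z [-0.127 -0.753 -0.646] F [-0.21  0.14  0.02] M [ 0.396 -0.052 -0.01 ] w 0.0512 q [ 0.29  0.54  1.38 -0.76  1.67  0.57]
tilt(z) -49.8 orbit -49.3 r 0.1275 ax 0.0002 Max 0.393
60 (83, np.float64(1.2)) (92, np.float64(0.13))
-57 (327, np.float64(1.74)) (332, np.float64(0.04))
46 (75, np.float64(1.03)) (78, np.float64(0.06))
```

{"api": "play_rows", "payload": {
  "deltas": [
    {"xyz": [0, 0, 0], "turn": [0, 0, 0]},
    {"xyz": [0, 0, 0], "turn": [0, 0, 0]},
    {"xyz": [0, 0, 0], "turn": [0, 0, 0]},
    {"xyz": [0, 0, 0], "turn": [0, 0, 0]},
    {"xyz": [0, 0, 0], "turn": [0, 0, 0]}
  ],
  "claw": 0
}}

```text
clock: 25.4
eef_pos: [0.607, 0.0288, 0.1949]
orientation: [2.263, -0.193, -0.086]
contact_force: [2.0, -1.0, 6.2]
grip_width: 0.0252
```

{"api": "play_rows", "payload": {
  "deltas": [
    {"xyz": [0, 0.00222, 2e-05], "turn": [0.01745, 0, 0]},
    {"xyz": [0, 0.00222, 2e-05], "turn": [0.01745, 0, 0]},
    {"xyz": [0, 0.00222, 2e-05], "turn": [0.01745, 0, 0]},
    {"xyz": [0, 0.00222, 2e-05], "turn": [0.01745, 0, 0]},
    {"xyz": [0, 0.00222, 2e-05], "turn": [0.01745, 0, 0]},
    {"xyz": [0, 0.00222, 2e-05], "turn": [0.01745, 0, 0]}
  ]
}}

```text
clock: 25.9
eef_pos: [0.6054, 0.02, 0.2043]
orientation: [2.368, -0.201, -0.078]
contact_force: [2.9, -1.4, 5.4]
grip_width: 0.0251
```

```bash
python3 r.py P2
```

```text
25.9 -43.9 -43.6 Max 0.01 M+b -0.316 F [ 2.9 -1.4  5.4] v 0.15
```

{"api": "play_rows", "payload": {
  "deltas": [
    {"xyz": [0, 0.00222, 2e-05], "turn": [0.01745, 0, 0]},
    {"xyz": [0, 0.00222, 2e-05], "turn": [0.01745, 0, 0]},
    {"xyz": [0, 0.00222, 2e-05], "turn": [0.01745, 0, 0]},
    {"xyz": [0, 0.00222, 2e-05], "turn": [0.01745, 0, 0]}
  ]
}}

```text
clock: 26.23
eef_pos: [0.6042, 0.0134, 0.2101]
orientation: [2.438, -0.207, -0.072]
contact_force: [3.3, -1.2, 4.7]
grip_width: 0.0252
```

```bash
python3 r.py P2
```

```text
26.23 -39.9 -39.6 Max -0.151 M+b -0.452 F [ 3.3 -1.2  4.7] v 0.15
```

{"api": "play_rows", "payload": {
  "deltas": [
    {"xyz": [0, 0.00222, 2e-05], "turn": [0.01745, 0, 0]},
    {"xyz": [0, 0.00222, 2e-05], "turn": [0.01745, 0, 0]},
    {"xyz": [0, 0.00222, 2e-05], "turn": [0.01745, 0, 0]},
    {"xyz": [0, 0.00222, 2e-05], "turn": [0.01745, 0, 0]}
  ]
}}

```text
clock: 26.57
eef_pos: [0.603, 0.0065, 0.2155]
orientation: [2.508, -0.213, -0.066]
contact_force: [3.3, -1.5, 5.1]
grip_width: 0.0253
```

```bash
python3 r.py P2
```

```text
26.57 -35.9 -35.7 Max -0.123 M+b -0.399 F [ 3.3 -1.5  5.1] v 0.16
```

{"api": "play_rows", "payload": {
  "deltas": [
    {"xyz": [0, 0.00222, 2e-05], "turn": [0.01745, 0, 0]},
    {"xyz": [0, 0.00222, 2e-05], "turn": [0.01745, 0, 0]},
    {"xyz": [0, 0.00222, 2e-05], "turn": [0.01745, 0, 0]},
    {"xyz": [0, 0.00222, 2e-05], "turn": [0.01745, 0, 0]}
  ]
}}

```text
clock: 26.9
eef_pos: [0.6018, -0.0008, 0.2204]
orientation: [2.577, -0.219, -0.059]
contact_force: [3.2, -1.6, 5.1]
grip_width: 0.0253
```

```bash
python3 r.py P2
```

```text
26.9 -31.9 -31.7 Max -0.17 M+b -0.418 F [ 3.2 -1.6  5.1] v 0.17
```

{"api": "play_rows", "payload": {
  "deltas": [
    {"xyz": [0, 0.00222, 2e-05], "turn": [0.01745, 0, 0]},
    {"xyz": [0, 0.00222, 2e-05], "turn": [0.01745, 0, 0]},
    {"xyz": [0, 0.00222, 2e-05], "turn": [0.01745, 0, 0]},
    {"xyz": [0, 0.00222, 2e-05], "turn": [0.01745, 0, 0]}
  ]
}}

```text
clock: 27.23
eef_pos: [0.6005, -0.0084, 0.2247]
orientation: [2.647, -0.224, -0.053]
contact_force: [4.1, -1.5, 4.6]
grip_width: 0.0252
```

```bash
python3 r.py P2
```

```text
27.23 -27.9 -27.7 Max -0.252 M+b -0.472 F [ 4.1 -1.5  4.6] v 0.18
```

{"api": "play_rows", "payload": {
  "deltas": [
    {"xyz": [0, 0.00222, 2e-05], "turn": [0.01745, 0, 0]},
    {"xyz": [0, 0.00222, 2e-05], "turn": [0.01745, 0, 0]},
    {"xyz": [0, 0.00222, 2e-05], "turn": [0.01745, 0, 0]},
    {"xyz": [0, 0.00222, 2e-05], "turn": [0.01745, 0, 0]}
  ]
}}

```text
clock: 27.57
eef_pos: [0.5991, -0.0163, 0.2285]
orientation: [2.716, -0.23, -0.046]
contact_force: [3.0, -2.5, 4.7]
grip_width: 0.0254
```

```bash
python3 r.py P2
```

```text
27.57 -23.9 -23.7 Max -0.234 M+b -0.424 F [ 3.  -2.5  4.7] v 0.19
```

{"api": "play_rows", "payload": {
  "deltas": [
    {"xyz": [0, 0.00222, 2e-05], "turn": [0.01745, 0, 0]},
    {"xyz": [0, 0.00222, 2e-05], "turn": [0.01745, 0, 0]},
    {"xyz": [0, 0.00222, 2e-05], "turn": [0.01745, 0, 0]},
    {"xyz": [0, 0.00222, 2e-05], "turn": [0.01745, 0, 0]}
  ]
}}

```text
clock: 27.9
eef_pos: [0.5977, -0.0244, 0.2317]
orientation: [2.786, -0.236, -0.039]
contact_force: [3.6, -3.0, 4.9]
grip_width: 0.0253
```

```bash
python3 r.py P2
```

```text
27.9 -19.9 -19.7 Max -0.259 M+b -0.419 F [ 3.6 -3.   4.9] v 0.19
```

{"api": "play_rows", "payload": {
  "deltas": [
    {"xyz": [0, 0.00222, 2e-05], "turn": [0.01745, 0, 0]},
    {"xyz": [0, 0.00222, 2e-05], "turn": [0.01745, 0, 0]},
    {"xyz": [0, 0.00222, 2e-05], "turn": [0.01745, 0, 0]},
    {"xyz": [0, 0.00222, 2e-05], "turn": [0.01745, 0, 0]}
  ]
}}

```text
clock: 28.23
eef_pos: [0.5963, -0.0327, 0.2344]
orientation: [2.855, -0.242, -0.031]
contact_force: [3.5, -3.1, 4.9]
grip_width: 0.0252
```

```bash
python3 r.py P2
```

```text
28.23 -15.9 -15.7 Max -0.321 M+b -0.45 F [ 3.5 -3.1  4.9] v 0.2
```

{"api": "play_rows", "payload": {
  "deltas": [
    {"xyz": [0, 0.00222, 2e-05], "turn": [0.01745, 0, 0]},
    {"xyz": [0, 0.00222, 2e-05], "turn": [0.01745, 0, 0]},
    {"xyz": [0, 0.00222, 2e-05], "turn": [0.01745, 0, 0]},
    {"xyz": [0, 0.00222, 2e-05], "turn": [0.01745, 0, 0]}
  ]
}}

```text
clock: 28.57
eef_pos: [0.5948, -0.0412, 0.2364]
orientation: [2.925, -0.248, -0.023]
contact_force: [2.8, -3.1, 5.4]
grip_width: 0.0255
```

```bash
python3 r.py P2
```

```text
28.57 -11.9 -11.8 Max -0.321 M+b -0.418 F [ 2.8 -3.1  5.4] v 0.21
```

{"api": "play_rows", "payload": {
  "deltas": [
    {"xyz": [0, 0.00222, 2e-05], "turn": [0.01745, 0, 0]},
    {"xyz": [0, 0.00222, 2e-05], "turn": [0.01745, 0, 0]},
    {"xyz": [0, 0.00222, 2e-05], "turn": [0.01745, 0, 0]},
    {"xyz": [0, 0.00222, 2e-05], "turn": [0.01745, 0, 0]}
  ]
}}

```text
clock: 28.9
eef_pos: [0.5933, -0.0498, 0.2379]
orientation: [2.994, -0.254, -0.015]
contact_force: [2.8, -2.9, 4.6]
grip_width: 0.025
```

```bash
python3 r.py P2
```

```text
28.9 -7.9 -7.7 Max -0.454 M+b -0.518 F [ 2.8 -2.9  4.6] v 0.21
```

{"api": "play_rows", "payload": {
  "deltas": [
    {"xyz": [0, 0.00222, 2e-05], "turn": [0.01745, 0, 0]},
    {"xyz": [0, 0.00222, 2e-05], "turn": [0.01745, 0, 0]},
    {"xyz": [0, 0.00222, 2e-05], "turn": [0.01745, 0, 0]},
    {"xyz": [0, 0.00222, 2e-05], "turn": [0.01745, 0, 0]}
  ]
}}

```text
clock: 29.23
eef_pos: [0.5918, -0.0585, 0.2387]
orientation: [3.063, -0.259, -0.006]
contact_force: [3.0, -3.7, 5.0]
grip_width: 0.0252
```

```bash
python3 r.py P2; python3 pr.py | tail -11
```

```text
29.23 -3.9 -3.8 Max -0.435 M+b -0.467 F [ 3.  -3.7  5. ] v 0.21
P2 25.9 -43.9 Frad,Ftan,Fax [3.3 4.4 3.1] Mx-base -0.885 Mrad,Mtan [-0.18  0.16] Max -0.327
P2 26.23 -39.9 Frad,Ftan,Fax [3.2 3.6 3.5] Mx-base -0.913 Mrad,Mtan [-0.27  0.29] Max -0.462
P2 26.57 -35.9 Frad,Ftan,Fax [3.6 3.8 3.5] Mx-base -0.888 Mrad,Mtan [-0.33  0.33] Max -0.408
P2 26.9 -31.9 Frad,Ftan,Fax [3.8 3.6 3.4] Mx-base -0.878 Mrad,Mtan [-0.38  0.33] Max -0.426
P2 27.23 -27.9 Frad,Ftan,Fax [3.7 2.9 4.3] Mx-base -0.842 Mrad,Mtan [-0.38  0.42] Max -0.479
P2 27.57 -23.9 Frad,Ftan,Fax [3.5 3.8 3.4] Mx-base -0.906 Mrad,Mtan [-0.43  0.43] Max -0.43
P2 27.9 -19.9 Frad,Ftan,Fax [3.8 3.9 4.1] Mx-base -0.918 Mrad,Mtan [-0.46  0.46] Max -0.424
P2 28.23 -15.9 Frad,Ftan,Fax [4.  3.8 4. ] Mx-base -0.93 Mrad,Mtan [-0.5   0.63] Max -0.454
P2 28.57 -11.9 Frad,Ftan,Fax [4.8 3.7 3.3] Mx-base -0.888 Mrad,Mtan [-0.5   0.64] Max -0.421
P2 28.9 -7.9 Frad,Ftan,Fax [4.3 3.  3.2] Mx-base -0.896 Mrad,Mtan [-0.53  0.77] Max -0.521
P2 29.23 -3.9 Frad,Ftan,Fax [4.8 3.5 3.6] Mx-base -0.912 Mrad,Mtan [-0.59  0.83] Max -0.468
```

Smooth. Continue the sweep to about +60.

{"api": "play_rows", "payload": {
  "deltas": [
    {"xyz": [0, 0.00222, 2e-05], "turn": [0.01745, 0, 0]},
    {"xyz": [0, 0.00222, 2e-05], "turn": [0.01745, 0, 0]},
    {"xyz": [0, 0.00222, 2e-05], "turn": [0.01745, 0, 0]},
    {"xyz": [0, 0.00222, 2e-05], "turn": [0.01745, 0, 0]}
  ]
}}

```text
clock: 29.57
eef_pos: [0.5903, -0.0672, 0.2389]
orientation: [-3.128, 0.265, -0.003]
contact_force: [2.9, -4.0, 4.2]
grip_width: 0.0248
```

```bash
python3 r.py P2
```

```text
29.57 0.1 0.2 Max -0.449 M+b -0.447 F [ 2.9 -4.   4.2] v 0.21
```

{"api": "play_rows", "payload": {
  "deltas": [
    {"xyz": [0, 0.00222, 2e-05], "turn": [0.01745, 0, 0]},
    {"xyz": [0, 0.00222, 2e-05], "turn": [0.01745, 0, 0]},
    {"xyz": [0, 0.00222, 2e-05], "turn": [0.01745, 0, 0]},
    {"xyz": [0, 0.00222, 2e-05], "turn": [0.01745, 0, 0]}
  ]
}}

```text
clock: 29.9
eef_pos: [0.5888, -0.0759, 0.2385]
orientation: [-3.059, 0.259, -0.012]
contact_force: [4.3, -3.9, 4.1]
grip_width: 0.0249
```

```bash
python3 r.py P2
```

```text
29.9 4.2 4.2 Max -0.481 M+b -0.447 F [ 4.3 -3.9  4.1] v 0.21
```

{"api": "play_rows", "payload": {
  "deltas": [
    {"xyz": [0, 0.00222, 2e-05], "turn": [0.01745, 0, 0]},
    {"xyz": [0, 0.00222, 2e-05], "turn": [0.01745, 0, 0]},
    {"xyz": [0, 0.00222, 2e-05], "turn": [0.01745, 0, 0]},
    {"xyz": [0, 0.00222, 2e-05], "turn": [0.01745, 0, 0]}
  ]
}}

```text
clock: 30.23
eef_pos: [0.5873, -0.0846, 0.2375]
orientation: [-2.989, 0.253, -0.02]
contact_force: [2.8, -4.2, 3.6]
grip_width: 0.0251
```

```bash
python3 r.py P2
```

```text
30.23 8.2 8.3 Max -0.477 M+b -0.41 F [ 2.8 -4.2  3.6] v 0.21
```

{"api": "play_rows", "payload": {
  "deltas": [
    {"xyz": [0, 0.00222, 2e-05], "turn": [0.01745, 0, 0]},
    {"xyz": [0, 0.00222, 2e-05], "turn": [0.01745, 0, 0]},
    {"xyz": [0, 0.00222, 2e-05], "turn": [0.01745, 0, 0]},
    {"xyz": [0, 0.00222, 2e-05], "turn": [0.01745, 0, 0]}
  ]
}}

```text
clock: 30.57
eef_pos: [0.5858, -0.0932, 0.2359]
orientation: [-2.92, 0.247, -0.028]
contact_force: [3.1, -4.3, 3.4]
grip_width: 0.025
```

```bash
python3 r.py P2
```

```text
30.57 12.2 12.3 Max -0.53 M+b -0.431 F [ 3.1 -4.3  3.4] v 0.2
```

{"api": "play_rows", "payload": {
  "deltas": [
    {"xyz": [0, 0.00222, 2e-05], "turn": [0.01745, 0, 0]},
    {"xyz": [0, 0.00222, 2e-05], "turn": [0.01745, 0, 0]},
    {"xyz": [0, 0.00222, 2e-05], "turn": [0.01745, 0, 0]},
    {"xyz": [0, 0.00222, 2e-05], "turn": [0.01745, 0, 0]}
  ]
}}

```text
clock: 30.9
eef_pos: [0.5843, -0.1017, 0.2337]
orientation: [-2.85, 0.241, -0.036]
contact_force: [3.0, -4.2, 2.6]
grip_width: 0.0252
```

```bash
python3 r.py P2
```

```text
30.9 16.2 16.3 Max -0.473 M+b -0.343 F [ 3.  -4.2  2.6] v 0.2
```

{"api": "play_rows", "payload": {
  "deltas": [
    {"xyz": [0, 0.00222, 2e-05], "turn": [0.01745, 0, 0]},
    {"xyz": [0, 0.00222, 2e-05], "turn": [0.01745, 0, 0]},
    {"xyz": [0, 0.00222, 2e-05], "turn": [0.01745, 0, 0]},
    {"xyz": [0, 0.00222, 2e-05], "turn": [0.01745, 0, 0]}
  ]
}}

```text
clock: 31.23
eef_pos: [0.5829, -0.1099, 0.2308]
orientation: [-2.781, 0.235, -0.044]
contact_force: [3.5, -4.6, 2.0]
grip_width: 0.0251
```

```bash
python3 r.py P2
```

```text
31.23 20.2 20.3 Max -0.495 M+b -0.332 F [ 3.5 -4.6  2. ] v 0.19
```

{"api": "play_rows", "payload": {
  "deltas": [
    {"xyz": [0, 0.00222, 2e-05], "turn": [0.01745, 0, 0]},
    {"xyz": [0, 0.00222, 2e-05], "turn": [0.01745, 0, 0]},
    {"xyz": [0, 0.00222, 2e-05], "turn": [0.01745, 0, 0]},
    {"xyz": [0, 0.00222, 2e-05], "turn": [0.01745, 0, 0]}
  ]
}}

```text
clock: 31.57
eef_pos: [0.5815, -0.118, 0.2274]
orientation: [-2.711, 0.23, -0.051]
contact_force: [3.0, -3.3, 1.5]
grip_width: 0.0253
```

```bash
python3 r.py P2
```

```text
31.57 24.2 24.3 Max -0.648 M+b -0.456 F [ 3.  -3.3  1.5] v 0.18
```

{"api": "play_rows", "payload": {
  "deltas": [
    {"xyz": [0, 0.00222, 2e-05], "turn": [0.01745, 0, 0]},
    {"xyz": [0, 0.00222, 2e-05], "turn": [0.01745, 0, 0]},
    {"xyz": [0, 0.00222, 2e-05], "turn": [0.01745, 0, 0]},
    {"xyz": [0, 0.00222, 2e-05], "turn": [0.01745, 0, 0]}
  ]
}}

```text
clock: 31.9
eef_pos: [0.5802, -0.1258, 0.2235]
orientation: [-2.642, 0.224, -0.058]
contact_force: [3.4, -2.8, 1.6]
grip_width: 0.025
```

```bash
python3 r.py P2
```

```text
31.9 28.2 28.3 Max -0.723 M+b -0.501 F [ 3.4 -2.8  1.6] v 0.17
```

{"api": "play_rows", "payload": {
  "deltas": [
    {"xyz": [0, 0.00222, 2e-05], "turn": [0.01745, 0, 0]},
    {"xyz": [0, 0.00222, 2e-05], "turn": [0.01745, 0, 0]},
    {"xyz": [0, 0.00222, 2e-05], "turn": [0.01745, 0, 0]},
    {"xyz": [0, 0.00222, 2e-05], "turn": [0.01745, 0, 0]}
  ]
}}

```text
clock: 32.23
eef_pos: [0.5789, -0.1334, 0.219]
orientation: [-2.572, 0.218, -0.064]
contact_force: [3.5, -2.8, 0.7]
grip_width: 0.0249
```

```bash
python3 r.py P2
```

```text
32.23 32.2 32.3 Max -0.72 M+b -0.47 F [ 3.5 -2.8  0.7] v 0.16
```

{"api": "play_rows", "payload": {
  "deltas": [
    {"xyz": [0, 0.00222, 2e-05], "turn": [0.01745, 0, 0]},
    {"xyz": [0, 0.00222, 2e-05], "turn": [0.01745, 0, 0]},
    {"xyz": [0, 0.00222, 2e-05], "turn": [0.01745, 0, 0]},
    {"xyz": [0, 0.00222, 2e-05], "turn": [0.01745, 0, 0]}
  ]
}}

```text
clock: 32.57
eef_pos: [0.5776, -0.1405, 0.2139]
orientation: [-2.502, 0.212, -0.07]
contact_force: [4.1, -2.5, -0.4]
grip_width: 0.025
```

```bash
python3 r.py P2
```

```text
32.57 36.2 36.3 Max -0.679 M+b -0.401 F [ 4.1 -2.5 -0.4] v 0.15
```

{"api": "play_rows", "payload": {
  "deltas": [
    {"xyz": [0, 0.00222, 2e-05], "turn": [0.01745, 0, 0]},
    {"xyz": [0, 0.00222, 2e-05], "turn": [0.01745, 0, 0]},
    {"xyz": [0, 0.00222, 2e-05], "turn": [0.01745, 0, 0]},
    {"xyz": [0, 0.00222, 2e-05], "turn": [0.01745, 0, 0]}
  ]
}}

```text
clock: 32.9
eef_pos: [0.5764, -0.1474, 0.2084]
orientation: [-2.433, 0.206, -0.076]
contact_force: [4.6, -1.7, -0.1]
grip_width: 0.0248
```

```bash
python3 r.py P2
```

```text
32.9 40.2 40.4 Max -0.819 M+b -0.516 F [ 4.6 -1.7 -0.1] v 0.15
```

{"api": "play_rows", "payload": {
  "deltas": [
    {"xyz": [0, 0.00222, 2e-05], "turn": [0.01745, 0, 0]},
    {"xyz": [0, 0.00222, 2e-05], "turn": [0.01745, 0, 0]},
    {"xyz": [0, 0.00222, 2e-05], "turn": [0.01745, 0, 0]},
    {"xyz": [0, 0.00222, 2e-05], "turn": [0.01745, 0, 0]}
  ]
}}

```text
clock: 33.23
eef_pos: [0.5753, -0.1538, 0.2024]
orientation: [-2.363, 0.2, -0.082]
contact_force: [4.7, -2.2, -1.1]
grip_width: 0.0252
```

```bash
python3 r.py P2
```

```text
33.23 44.2 44.4 Max -0.704 M+b -0.376 F [ 4.7 -2.2 -1.1] v 0.14
```

{"api": "play_rows", "payload": {
  "deltas": [
    {"xyz": [0, 0.00222, 2e-05], "turn": [0.01745, 0, 0]},
    {"xyz": [0, 0.00222, 2e-05], "turn": [0.01745, 0, 0]},
    {"xyz": [0, 0.00222, 2e-05], "turn": [0.01745, 0, 0]},
    {"xyz": [0, 0.00222, 2e-05], "turn": [0.01745, 0, 0]}
  ]
}}

```text
clock: 33.57
eef_pos: [0.5743, -0.1598, 0.1959]
orientation: [-2.294, 0.194, -0.088]
contact_force: [4.9, -0.9, -0.8]
grip_width: 0.0249
```

```bash
python3 r.py P2; python3 pr.py | tail -13
cat > fit2.py <<'E'
from h import *
import json
D=[json.loads(l) for l in open('log.txt')]
OFF={'M':0,'P':0,'P2':96.3,'M2':96.3,'free':0}
SG={'M':1,'M2':1,'P':-1,'P2':-1,'free':0}
def fit(sel,ext,drag=True,verb=False):
    A=[];b=[];lab=[]
    for tag,t,tilt,M,*v in D:
        if tag not in sel or 15.3<t<15.5: continue
        F=np.array(v[3:6]); a=np.radians(tilt); w=a+np.radians(OFF[tag]); sg=SG[tag]; on=abs(sg)
        rad=-np.sin(a)*AY+np.cos(a)*np.array([0,0,1])
        row=[-(np.cross(rad,F)@AX),-np.sin(a),on*np.sin(w),on*np.cos(w),sg]
        if ext: row+=[np.cross(AY,F)@AX,np.cross([0,0,1],F)@AX]
        A.append(row);b.append(M);lab.append((tag,round(tilt)))
    A=np.array(A);b=np.array(b);n=A.shape[1];w=.1
    P=[np.eye(n)[1]*w/.01,np.eye(n)[4]*w/.05];pb=[.486*w/.01,.32*w/.05]
    for i in range(5,n): P.append(np.eye(n)[i]*w/.003);pb.append(0)
    A3=np.r_[A,P];b3=np.r_[b,pb]; x=np.linalg.lstsq(A3,b3,rcond=None)[0]; cov=np.linalg.inv(A3.T@A3)*w*w
    T=np.hypot(x[2],x[3]);J=np.array([-x[3],x[2]])/T**2
    print(sel,x.round(3),'T',round(T,3),'h0',np.degrees(np.arctan2(x[3],x[2])).round(1),'+-',np.degrees(np.sqrt(J@cov[2:4,2:4]@J)).round(1),'rms',(b-A@x).std().round(3))
    if verb: print([(*l,round(r,2)) for l,r in zip(lab,b-A@x)])
if __name__=='__main__':
    for e in(0,1):
        fit(('M','P','free'),e);fit(('M','P','P2','free'),e);fit(('M','P2','free'),e);fit(('M','P','P2','M2','free'),e,verb=e);fit(('P2','M2','free'),e)
E
python3 fit2.py
```

```text
33.57 48.2 48.4 Max -0.864 M+b -0.513 F [ 4.9 -0.9 -0.8] v 0.14
P2 29.57 0.1 Frad,Ftan,Fax [4.2 3.5 3.5] Mx-base -0.887 Mrad,Mtan [-0.56  1.  ] Max -0.447
P2 29.9 4.2 Frad,Ftan,Fax [4.3 2.8 4.9] Mx-base -0.803 Mrad,Mtan [-0.52  1.  ] Max -0.446
P2 30.23 8.2 Frad,Ftan,Fax [4.1 3.1 3.5] Mx-base -0.806 Mrad,Mtan [-0.6   1.04] Max -0.408
P2 30.57 12.2 Frad,Ftan,Fax [4.1 2.9 3.7] Mx-base -0.796 Mrad,Mtan [-0.57  1.12] Max -0.427
P2 30.9 16.2 Frad,Ftan,Fax [3.5 2.8 3.7] Mx-base -0.686 Mrad,Mtan [-0.58  1.23] Max -0.338
P2 31.23 20.2 Frad,Ftan,Fax [3.2 3.  4.2] Mx-base -0.704 Mrad,Mtan [-0.57  1.27] Max -0.327
P2 31.57 24.2 Frad,Ftan,Fax [2.5 1.9 3.5] Mx-base -0.693 Mrad,Mtan [-0.56  1.34] Max -0.449
P2 31.9 28.2 Frad,Ftan,Fax [2.5 1.2 3.8] Mx-base -0.645 Mrad,Mtan [-0.55  1.53] Max -0.494
P2 32.23 32.2 Frad,Ftan,Fax [1.7 1.5 3.9] Mx-base -0.648 Mrad,Mtan [-0.51  1.62] Max -0.461
P2 32.57 36.2 Frad,Ftan,Fax [0.7 1.6 4.5] Mx-base -0.597 Mrad,Mtan [-0.54  1.64] Max -0.392
P2 32.9 40.2 Frad,Ftan,Fax [0.5 0.8 4.8] Mx-base -0.601 Mrad,Mtan [-0.49  1.84] Max -0.506
P2 33.23 44.2 Frad,Ftan,Fax [0.
[... 2510 characters left out ...]
loat64(-0.12)), ('P2', -24, np.float64(0.02)), ('P2', -20, np.float64(0.04)), ('P2', -16, np.float64(0.01)), ('P2', -12, np.float64(0.04)), ('P2', -8, np.float64(-0.12)), ('P2', -4, np.float64(-0.01)), ('P2', 0, np.float64(0.02)), ('P2', 4, np.float64(-0.03)), ('P2', 8, np.float64(0.05)), ('P2', 12, np.float64(0.02)), ('P2', 16, np.float64(0.11)), ('P2', 20, np.float64(0.15)), ('P2', 24, np.float64(-0.05)), ('P2', 28, np.float64(-0.15)), ('P2', 32, np.float64(-0.08)), ('P2', 36, np.float64(0.02)), ('P2', 40, np.float64(-0.16)), ('P2', 44, np.float64(0.09)), ('P2', 48, np.float64(-0.14))]
('P2', 'M2', 'free') [-0.115  0.486 -0.508 -0.152  0.328 -0.     0.   ] T 0.53 h0 -163.4 +- 5.8 rms 0.033
```

{"api": "play_rows", "payload": {
  "deltas": [
    {"xyz": [0, -0.00222, 2e-05], "turn": [-0.01745, 0, 0]},
    {"xyz": [0, -0.00222, 2e-05], "turn": [-0.01745, 0, 0]},
    {"xyz": [0, -0.00222, 2e-05], "turn": [-0.01745, 0, 0]},
    {"xyz": [0, -0.00222, 2e-05], "turn": [-0.01745, 0, 0]},
    {"xyz": [0, -0.00222, 2e-05], "turn": [-0.01745, 0, 0]},
    {"xyz": [0, -0.00222, 2e-05], "turn": [-0.01745, 0, 0]}
  ]
}}

```text
clock: 34.07
eef_pos: [0.5758, -0.1507, 0.2053]
orientation: [-2.4, 0.204, -0.079]
contact_force: [5.6, -4.4, -1.4]
grip_width: 0.0253
```

```bash
python3 r.py M2
```

```text
34.07 42.1 42.4 Max -0.437 M+b -0.122 F [ 5.6 -4.4 -1.4] v 0.14
```

{"api": "play_rows", "payload": {
  "deltas": [
    {"xyz": [0, -0.00222, 2e-05], "turn": [-0.01745, 0, 0]},
    {"xyz": [0, -0.00222, 2e-05], "turn": [-0.01745, 0, 0]},
    {"xyz": [0, -0.00222, 2e-05], "turn": [-0.01745, 0, 0]},
    {"xyz": [0, -0.00222, 2e-05], "turn": [-0.01745, 0, 0]}
  ]
}}

```text
clock: 34.4
eef_pos: [0.577, -0.1441, 0.2111]
orientation: [-2.47, 0.21, -0.073]
contact_force: [5.7, -4.6, -1.4]
grip_width: 0.0252
```

```bash
python3 r.py M2
```

```text
34.4 38.1 38.4 Max -0.372 M+b -0.082 F [ 5.7 -4.6 -1.4] v 0.15
```

{"api": "play_rows", "payload": {
  "deltas": [
    {"xyz": [0, -0.00222, 2e-05], "turn": [-0.01745, 0, 0]},
    {"xyz": [0, -0.00222, 2e-05], "turn": [-0.01745, 0, 0]},
    {"xyz": [0, -0.00222, 2e-05], "turn": [-0.01745, 0, 0]},
    {"xyz": [0, -0.00222, 2e-05], "turn": [-0.01745, 0, 0]}
  ]
}}

```text
clock: 34.73
eef_pos: [0.5782, -0.1371, 0.2164]
orientation: [-2.54, 0.215, -0.067]
contact_force: [5.8, -5.1, -0.9]
grip_width: 0.0252
```

```bash
python3 r.py M2
```

```text
34.73 34.1 34.4 Max -0.324 M+b -0.06 F [ 5.8 -5.1 -0.9] v 0.16
```

{"api": "play_rows", "payload": {
  "deltas": [
    {"xyz": [0, -0.00222, 2e-05], "turn": [-0.01745, 0, 0]},
    {"xyz": [0, -0.00222, 2e-05], "turn": [-0.01745, 0, 0]},
    {"xyz": [0, -0.00222, 2e-05], "turn": [-0.01745, 0, 0]},
    {"xyz": [0, -0.00222, 2e-05], "turn": [-0.01745, 0, 0]}
  ]
}}

```text
clock: 35.07
eef_pos: [0.5795, -0.1298, 0.2212]
orientation: [-2.609, 0.221, -0.06]
contact_force: [4.7, -6.1, -1.3]
grip_width: 0.0252
```

```bash
python3 r.py M2
```

```text
35.07 30.0 30.4 Max -0.102 M+b 0.133 F [ 4.7 -6.1 -1.3] v 0.16
```

{"api": "play_rows", "payload": {
  "deltas": [
    {"xyz": [0, -0.00222, 2e-05], "turn": [-0.01745, 0, 0]},
    {"xyz": [0, -0.00222, 2e-05], "turn": [-0.01745, 0, 0]},
    {"xyz": [0, -0.00222, 2e-05], "turn": [-0.01745, 0, 0]},
    {"xyz": [0, -0.00222, 2e-05], "turn": [-0.01745, 0, 0]}
  ]
}}

```text
clock: 35.4
eef_pos: [0.5808, -0.1221, 0.2254]
orientation: [-2.679, 0.227, -0.053]
contact_force: [4.1, -5.0, -0.7]
grip_width: 0.025
```

```bash
python3 r.py M2
```

```text
35.4 26.0 26.4 Max -0.283 M+b -0.077 F [ 4.1 -5.  -0.7] v 0.17
```

{"api": "play_rows", "payload": {
  "deltas": [
    {"xyz": [0, -0.00222, 2e-05], "turn": [-0.01745, 0, 0]},
    {"xyz": [0, -0.00222, 2e-05], "turn": [-0.01745, 0, 0]},
    {"xyz": [0, -0.00222, 2e-05], "turn": [-0.01745, 0, 0]},
    {"xyz": [0, -0.00222, 2e-05], "turn": [-0.01745, 0, 0]}
  ]
}}

```text
clock: 35.73
eef_pos: [0.5822, -0.1142, 0.2291]
orientation: [-2.748, 0.233, -0.046]
contact_force: [4.7, -6.2, 1.3]
grip_width: 0.0251
```

```bash
python3 r.py M2
```

```text
35.73 22.0 22.4 Max -0.166 M+b 0.01 F [ 4.7 -6.2  1.3] v 0.18
```

{"api": "play_rows", "payload": {
  "deltas": [
    {"xyz": [0, -0.00222, 2e-05], "turn": [-0.01745, 0, 0]},
    {"xyz": [0, -0.00222, 2e-05], "turn": [-0.01745, 0, 0]},
    {"xyz": [0, -0.00222, 2e-05], "turn": [-0.01745, 0, 0]},
    {"xyz": [0, -0.00222, 2e-05], "turn": [-0.01745, 0, 0]}
  ]
}}

```text
clock: 36.07
eef_pos: [0.5836, -0.106, 0.2323]
orientation: [-2.818, 0.239, -0.039]
contact_force: [4.7, -5.3, 1.5]
grip_width: 0.0247
```

```bash
python3 r.py M2
```

```text
36.07 18.0 18.3 Max -0.226 M+b -0.081 F [ 4.7 -5.3  1.5] v 0.19
```

{"api": "play_rows", "payload": {
  "deltas": [
    {"xyz": [0, -0.00222, 2e-05], "turn": [-0.01745, 0, 0]},
    {"xyz": [0, -0.00222, 2e-05], "turn": [-0.01745, 0, 0]},
    {"xyz": [0, -0.00222, 2e-05], "turn": [-0.01745, 0, 0]},
    {"xyz": [0, -0.00222, 2e-05], "turn": [-0.01745, 0, 0]}
  ]
}}

```text
clock: 36.4
eef_pos: [0.585, -0.0976, 0.2348]
orientation: [-2.888, 0.245, -0.031]
contact_force: [4.4, -6.5, 2.2]
grip_width: 0.0255
```

```bash
python3 r.py M2
```

```text
36.4 14.0 14.3 Max -0.044 M+b 0.069 F [ 4.4 -6.5  2.2] v 0.2
```

{"api": "play_rows", "payload": {
  "deltas": [
    {"xyz": [0, -0.00222, 2e-05], "turn": [-0.01745, 0, 0]},
    {"xyz": [0, -0.00222, 2e-05], "turn": [-0.01745, 0, 0]},
    {"xyz": [0, -0.00222, 2e-05], "turn": [-0.01745, 0, 0]},
    {"xyz": [0, -0.00222, 2e-05], "turn": [-0.01745, 0, 0]}
  ]
}}

```text
clock: 36.73
eef_pos: [0.5865, -0.0891, 0.2368]
orientation: [-2.957, 0.25, -0.023]
contact_force: [5.3, -5.6, 2.3]
grip_width: 0.0252
```

```bash
python3 r.py M2
```

```text
36.73 10.0 10.3 Max -0.182 M+b -0.101 F [ 5.3 -5.6  2.3] v 0.2
```

{"api": "play_rows", "payload": {
  "deltas": [
    {"xyz": [0, -0.00222, 2e-05], "turn": [-0.01745, 0, 0]},
    {"xyz": [0, -0.00222, 2e-05], "turn": [-0.01745, 0, 0]},
    {"xyz": [0, -0.00222, 2e-05], "turn": [-0.01745, 0, 0]},
    {"xyz": [0, -0.00222, 2e-05], "turn": [-0.01745, 0, 0]}
  ]
}}

```text
clock: 37.07
eef_pos: [0.588, -0.0804, 0.2381]
orientation: [-3.027, 0.256, -0.015]
contact_force: [5.1, -4.9, 2.2]
grip_width: 0.0247
```

```bash
python3 r.py M2;python3 pr.py | tail -10; python3 fit2.py | grep -v '^\['
```

```text
37.07 6.0 6.3 Max -0.226 M+b -0.176 F [ 5.1 -4.9  2.2] v 0.21
M2 34.07 42.1 Frad,Ftan,Fax [1.2 3.4 6.3] Mx-base -0.543 Mrad,Mtan [-0.34  1.85] Max -0.111
M2 34.4 38.1 Frad,Ftan,Fax [1.1 3.7 6.4] Mx-base -0.537 Mrad,Mtan [-0.39  1.79] Max -0.072
M2 34.73 34.1 Frad,Ftan,Fax [1.5 3.8 6.6] Mx-base -0.536 Mrad,Mtan [-0.44  1.84] Max -0.052
M2 35.07 30.0 Frad,Ftan,Fax [1.5 5.1 5.7] Mx-base -0.506 Mrad,Mtan [-0.49  1.77] Max 0.141
M2 35.4 26.0 Frad,Ftan,Fax [1.2 4.1 4.9] Mx-base -0.594 Mrad,Mtan [-0.5   1.71] Max -0.07
M2 35.73 22.0 Frad,Ftan,Fax [3.2 4.4 5.6] Mx-base -0.543 Mrad,Mtan [-0.57  1.65] Max 0.016
M2 36.07 18.0 Frad,Ftan,Fax [2.8 3.8 5.5] Mx-base -0.549 Mrad,Mtan [-0.52  1.62] Max -0.076
M2 36.4 14.0 Frad,Ftan,Fax [3.5 5.  5.4] Mx-base -0.552 Mrad,Mtan [-0.57  1.55] Max 0.073
M2 36.73 10.0 Frad,Ftan,Fax [3.1 4.2 6.2] Mx-base -0.625 Mrad,Mtan [-0.49  1.47] Max -0.098
M2 37.07 6.0 Frad,Ftan,Fax [2.7 3.8 5.9] Mx-base -0.649 Mrad,Mtan [-0.57  1.44] Max -0.175
('M', 'P', 'free') [0.092 0.489 0.162 0.118 0.294] T 0.2 h0 36.0 +- 9.4 rms 0.105
('M', 'P', 'P2', 'free') [0.092 0.491 0.162 
[... 158 characters left out ...]
ee') [0.09  0.49  0.143 0.121 0.286] T 0.187 h0 40.1 +- 4.8 rms 0.105
('P2', 'M2', 'free') [-0.044  0.487 -0.432  0.015  0.183] T 0.432 h0 178.0 +- 7.1 rms 0.061
('M', 'P', 'free') [ 0.09   0.489  0.163  0.109  0.285 -0.     0.002] T 0.196 h0 33.6 +- 10.1 rms 0.104
('M', 'P', 'P2', 'free') [ 0.092  0.491  0.16   0.124  0.295 -0.     0.002] T 0.202 h0 37.9 +- 6.0 rms 0.099
('M', 'P2', 'free') [ 0.093  0.489  0.166  0.158  0.287 -0.001  0.   ] T 0.229 h0 43.6 +- 12.3 rms 0.098
('M', 'P', 'P2', 'M2', 'free') [ 0.091  0.49   0.139  0.119  0.283 -0.     0.002] T 0.183 h0 40.5 +- 5.0 rms 0.104
('P2', 'M2', 'free') [-0.043  0.487 -0.436  0.013  0.183  0.001  0.001] T 0.436 h0 178.2 +- 7.3 rms 0.061
```

```bash
cat > fit3.py <<'E'
from h import *
import json
from scipy.optimize import minimize_scalar
D=[json.loads(l) for l in open('log.txt')]
OFF={'M':0,'P':0,'P2':96.3,'M2':96.3,'P3':96.3,'free':0}
SG={'M':1,'M2':1,'P':-1,'P2':-1,'P3':-1,'free':0}
sF,sM=.45,.035
def go(sel,dprior=.03):
    Ms=[];Ft=[];A=[]
    for tag,t,tilt,M,*v in D:
        if tag not in sel or 15.3<t<15.5: continue
        p,F,T=[np.array(v[i:i+3]) for i in(0,3,6)]; a=np.radians(tilt); w=a+np.radians(OFF[tag]); sg=SG[tag]; on=abs(sg)
        rad=-np.sin(a)*AY+np.cos(a)*np.array([0,0,1])
        Ms.append(M); Ft.append(np.cross(rad,F)@AX)  # M about axle uses TCP offset
        A.append([-np.sin(a),on*np.sin(w),on*np.cos(w),sg])
    Ms,Ft,A=map(np.array,(Ms,Ft,A))
    def sol(o):
        s=np.hypot(sM,(.127+o)*sF)
        A3=np.r_[A/s,[[100,0,0,0]],[[0,0,0,1/dprior]]]; b3=np.r_[(Ms+o*Ft)/s,48.6,.32/dprior]
        x=np.linalg.lstsq(A3,b3,rcond=None)[0]; r=A3@x-b3; return r@r,x
    res=[(o,)+sol(o) for o in np.arange(.05,.16,.004)]
    best=min(res,key=lambda q:q[1])
    print(sel,len(Ms))
    for o,c,x in res:
        if c<best[1]+5: print('  o %.3f chi2 %.1f k %.3f T %.3f drag %.3f h0 %.1f'%(o,c,x[0],np.hypot(x[1],x[2]),x[3],np.degrees(np.arctan2(x[2],x[1]))))
go(('M','P','free'));go(('M','P','P2','M2','P3','free'))
go(('P2','M2','P3','free'))
E
python3 fit3.py
```

```text
('M', 'P', 'free') 44
  o 0.090 chi2 46.4 k 0.489 T 0.199 drag 0.294 h0 34.2
  o 0.094 chi2 44.6 k 0.489 T 0.204 drag 0.305 h0 37.9
  o 0.098 chi2 43.6 k 0.489 T 0.210 drag 0.316 h0 41.4
  o 0.102 chi2 43.5 k 0.489 T 0.217 drag 0.327 h0 44.7
  o 0.106 chi2 44.1 k 0.489 T 0.224 drag 0.338 h0 47.8
  o 0.110 chi2 45.3 k 0.489 T 0.233 drag 0.348 h0 50.7
  o 0.114 chi2 47.3 k 0.489 T 0.241 drag 0.359 h0 53.4
('M', 'P', 'P2', 'M2', 'P3', 'free') 78
  o 0.090 chi2 82.0 k 0.490 T 0.187 drag 0.289 h0 39.9
  o 0.094 chi2 79.7 k 0.491 T 0.208 drag 0.298 h0 39.8
  o 0.098 chi2 79.3 k 0.491 T 0.228 drag 0.306 h0 39.7
  o 0.102 chi2 80.5 k 0.492 T 0.248 drag 0.315 h0 39.6
  o 0.106 chi2 83.2 k 0.493 T 0.269 drag 0.324 h0 39.6
('P2', 'M2', 'P3', 'free') 41
  o 0.050 chi2 49.0 k 0.489 T 0.122 drag 0.267 h0 100.1
  o 0.054 chi2 48.5 k 0.489 T 0.125 drag 0.270 h0 91.8
  o 0.058 chi2 48.1 k 0.489 T 0.130 drag 0.273 h0 84.1
  o 0.062 chi2 47.7 k 0.489 T 0.137 drag 0.277 h0 77.1
  o 0.066 chi2 47.3 k 0.489 T 0.146 drag 0.280 h0 70.9
  o 0.070 chi2 47.0 k 0.489 T 0.156 drag 0.283 h0 65.4
  o 0.074 chi2 46
[... 492 characters left out ...]
 45.6 k 0.489 T 0.298 drag 0.310 h0 37.8
  o 0.114 chi2 45.6 k 0.489 T 0.314 drag 0.313 h0 36.5
  o 0.118 chi2 45.6 k 0.489 T 0.329 drag 0.315 h0 35.3
  o 0.122 chi2 45.7 k 0.489 T 0.345 drag 0.318 h0 34.2
  o 0.126 chi2 45.8 k 0.489 T 0.361 drag 0.320 h0 33.2
  o 0.130 chi2 45.8 k 0.489 T 0.377 drag 0.322 h0 32.2
  o 0.134 chi2 46.0 k 0.489 T 0.393 drag 0.325 h0 31.4
  o 0.138 chi2 46.1 k 0.489 T 0.410 drag 0.327 h0 30.6
  o 0.142 chi2 46.2 k 0.489 T 0.426 drag 0.329 h0 29.9
  o 0.146 chi2 46.4 k 0.489 T 0.442 drag 0.331 h0 29.2
  o 0.150 chi2 46.6 k 0.489 T 0.458 drag 0.333 h0 28.6
  o 0.154 chi2 46.8 k 0.488 T 0.474 drag 0.335 h0 28.0
  o 0.158 chi2 47.0 k 0.488 T 0.490 drag 0.337 h0 27.4
```

{"api": "play_rows", "payload": {
  "deltas": [
    {"xyz": [0, 0.00443, 8e-05], "turn": [0.0349, 0, 0]},
    {"xyz": [0, 0.00443, 8e-05], "turn": [0.0349, 0, 0]},
    {"xyz": [0, 0.00443, 8e-05], "turn": [0.0349, 0, 0]},
    {"xyz": [0, 0.00443, 8e-05], "turn": [0.0349, 0, 0]},
    {"xyz": [0, 0.00443, 8e-05], "turn": [0.0349, 0, 0]}
  ]
}}

```text
clock: 37.48
eef_pos: [0.5844, -0.1011, 0.2339]
orientation: [-2.849, 0.239, -0.036]
contact_force: [5.6, -1.1, 0.8]
grip_width: 0.0253
```

```bash
python3 r.py P3
```

```text
37.48 16.2 16.0 Max -0.272 M+b -0.141 F [ 5.6 -1.1  0.8] v 0.39
```

{"api": "play_rows", "payload": {
  "deltas": [
    {"xyz": [0, 0.00443, 8e-05], "turn": [0.0349, 0, 0]},
    {"xyz": [0, 0.00443, 8e-05], "turn": [0.0349, 0, 0]},
    {"xyz": [0, 0.00443, 8e-05], "turn": [0.0349, 0, 0]},
    {"xyz": [0, 0.00443, 8e-05], "turn": [0.0349, 0, 0]}
  ]
}}

```text
clock: 37.82
eef_pos: [0.5816, -0.1174, 0.2277]
orientation: [-2.71, 0.228, -0.05]
contact_force: [5.7, -0.3, 1.1]
grip_width: 0.0252
```

```bash
python3 r.py P3
```

```text
37.82 24.3 24.0 Max -0.377 M+b -0.184 F [ 5.7 -0.3  1.1] v 0.36
```

{"api": "play_rows", "payload": {
  "deltas": [
    {"xyz": [0, 0.00443, 8e-05], "turn": [0.0349, 0, 0]},
    {"xyz": [0, 0.00443, 8e-05], "turn": [0.0349, 0, 0]},
    {"xyz": [0, 0.00443, 8e-05], "turn": [0.0349, 0, 0]},
    {"xyz": [0, 0.00443, 8e-05], "turn": [0.0349, 0, 0]}
  ]
}}

```text
clock: 38.15
eef_pos: [0.5789, -0.1328, 0.2193]
orientation: [-2.571, 0.216, -0.064]
contact_force: [5.7, -0.6, 1.3]
grip_width: 0.0252
```

```bash
python3 r.py P3
```

```text
38.15 32.3 32.0 Max -0.455 M+b -0.204 F [ 5.7 -0.6  1.3] v 0.33
```

{"api": "play_rows", "payload": {
  "deltas": [
    {"xyz": [0, 0.00443, 8e-05], "turn": [0.0349, 0, 0]},
    {"xyz": [0, 0.00443, 8e-05], "turn": [0.0349, 0, 0]},
    {"xyz": [0, 0.00443, 8e-05], "turn": [0.0349, 0, 0]},
    {"xyz": [0, 0.00443, 8e-05], "turn": [0.0349, 0, 0]}
  ]
}}

```text
clock: 38.48
eef_pos: [0.5765, -0.1469, 0.2088]
orientation: [-2.431, 0.204, -0.076]
contact_force: [6.7, 0.5, 1.1]
grip_width: 0.0251
```

```bash
python3 r.py P3
```

```text
38.48 40.3 40.1 Max -0.433 M+b -0.129 F [6.7 0.5 1.1] v 0.29
```

{"api": "play_rows", "payload": {
  "deltas": [
    {"xyz": [0, 0.00443, 8e-05], "turn": [0.0349, 0, 0]},
    {"xyz": [0, 0.00443, 8e-05], "turn": [0.0349, 0, 0]}
  ]
}}

```text
clock: 38.65
eef_pos: [0.5754, -0.1533, 0.2028]
orientation: [-2.362, 0.199, -0.082]
contact_force: [5.0, 1.5, 0.8]
grip_width: 0.0249
```

```bash
python3 r.py P3; python3 fit3.py | head -16
```

```text
38.65 44.3 44.1 Max -0.442 M+b -0.114 F [5.  1.5 0.8] v 0.28
('M', 'P', 'free') 44
  o 0.090 chi2 46.4 k 0.489 T 0.199 drag 0.294 h0 34.2
  o 0.094 chi2 44.6 k 0.489 T 0.204 drag 0.305 h0 37.9
  o 0.098 chi2 43.6 k 0.489 T 0.210 drag 0.316 h0 41.4
  o 0.102 chi2 43.5 k 0.489 T 0.217 drag 0.327 h0 44.7
  o 0.106 chi2 44.1 k 0.489 T 0.224 drag 0.338 h0 47.8
  o 0.110 chi2 45.3 k 0.489 T 0.233 drag 0.348 h0 50.7
  o 0.114 chi2 47.3 k 0.489 T 0.241 drag 0.359 h0 53.4
('M', 'P', 'P2', 'M2', 'P3', 'free') 83
  o 0.090 chi2 82.6 k 0.490 T 0.188 drag 0.289 h0 40.1
  o 0.094 chi2 80.3 k 0.491 T 0.208 drag 0.298 h0 40.0
  o 0.098 chi2 79.8 k 0.492 T 0.228 drag 0.307 h0 39.9
  o 0.102 chi2 81.0 k 0.492 T 0.249 drag 0.316 h0 39.8
  o 0.106 chi2 83.7 k 0.493 T 0.269 drag 0.324 h0 39.8
('P2', 'M2', 'P3', 'free') 46
  o 0.070 chi2 50.4 k 0.489 T 0.134 drag 0.275 h0 61.1
```

{"api": "play_rows", "payload": {
  "deltas": [
    {"xyz": [0, 0, 0], "turn": [0, 0, 0]},
    {"xyz": [0, 0, 0], "turn": [0, 0, 0]},
    {"xyz": [0, 0, 0], "turn": [0, 0, 0]},
    {"xyz": [0, 0, 0], "turn": [0, 0, 0]},
    {"xyz": [0, 0, 0], "turn": [0, 0, 0]},
    {"xyz": [0, 0, 0], "turn": [0, 0, 0]}
  ]
}}

```text
clock: 39.15
eef_pos: [0.5754, -0.1534, 0.2027]
orientation: [-2.364, 0.199, -0.082]
contact_force: [5.3, -2.9, 1.4]
grip_width: 0.0249
```

```bash
python3 - <<'E'
from h import *
g(*st())
snap('scene','s10'); print(tip_of('scene','plug')[:3])
im=snap('top','t10'); snap('wrist','w10')
g(*st())
a=cv2.resize(cv2.imread('pics/s10.png')[200:290,250:360],None,fx=7,fy=6.6,interpolation=3); cv2.imwrite('pics/s10c.png',cv2.resize(cv2.imread('pics/s10.png')[200:280,250:357],None,fx=7,fy=7,interpolation=3))
m=cam('scene')
W=lambda l:C*[1,1,0]+AX*l[0]+AY*l[1]+np.array([0,0,l[2]])
for a in range(120,230,10):
    print(a,((proj(m,W((.016,-.038*np.sin(np.radians(a)),.112+.038*np.cos(np.radians(a)))))-[250,200])*7).round(0))
E
```

```text
t 39.15 pos [ 0.5754 -0.1534  0.2027] x [ 0.986 -0.168  0.001] z [ 0.117  0.687 -0.717] F [ 5.27 -2.87  1.36] M [-0.27  -1.032 -1.002] w 0.0249 q [-0.66  0.4   1.51  0.66  1.64 -0.59]
tilt(z) 44.2 orbit 44.2 r 0.1264 ax -0.0003 Max -0.036
[]
t 39.35 pos [ 0.5754 -0.1535  0.2027] x [ 0.986 -0.168  0.001] z [ 0.117  0.687 -0.717] F [ 4.95 -2.88  2.23] M [-0.32  -1.046 -1.044] w 0.0251 q [-0.66  0.4   1.51  0.66  1.64 -0.59]
tilt(z) 44.2 orbit 44.2 r 0.1264 ax -0.0003 Max -0.154
120 [296. 287.]
130 [300. 301.]
140 [305. 314.]
150 [311. 327.]
160 [317. 338.]
170 [324. 349.]
180 [331. 358.]
190 [337. 365.]
200 [344. 370.]
210 [350. 373.]
220 [355. 373.]
```

View pics/s10c.png

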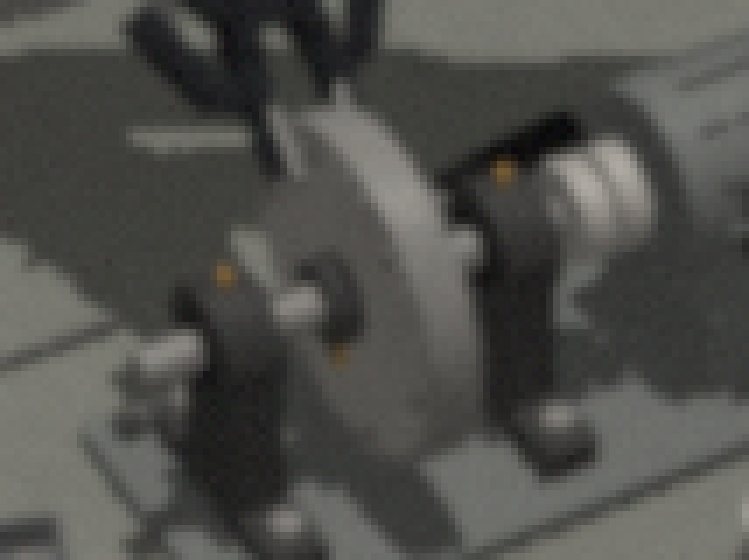

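```bash
python3 -c "
from workcell import *
print(state()['qvel'].round(4)); print(sign_off())"
```

```text
[-0.0008  0.0011  0.0001 -0.0015 -0.0003  0.0005]
the job is handed in; nothing more can be done
None
```

I found the wheel's heavy side by feel, turned it to straight down as far as I can tell, and handed the job in at about 39.5 s with the fingers still gripping the rim. No verdict came back, so this rests on my own checks.

**How I felt it:** I gripped the rim and turned the wheel about 90–100° one way, then back. I then took a fresh grip and made three more sweeps, noting the force and moment at each step. I fitted drag and off-centre pull to all 83 readings:

| Quantity | My fit | Given |
|---|---|---|
| Bearing drag | 0.31 N m | about 0.32 N m |
| Pull of the hidden weight | about 0.23 N m | 0.17–0.27 N m |
| Heavy side, relative to the first grip | 40° ± 5° | – |

**Last checks:**
- **Angle:** the gripper stood at 44.2° and the target was 43.7–44°, so the heavy side should be straight down to about 5°.
- **Grip and stillness:** the fingers were closed on the rim at a 25 mm opening, and the joints were practically still, under 0.002 rad/s.
- **Plug:** it reads about 170–175° from the top in the scene picture. The turns I made predict about 165–169°, so nothing shows any significant slip in the grip.

**What disagreed or is less certain:**
- **Moment reading:** it only made sense if taken about a point roughly 95 mm behind the TCP, so I fitted that too. The heavy-side angle barely depended on it with all the sweeps together.
- **Second grip alone:** those sweeps do not pin the angle down on their own. At the same offset they give roughly 40–43°.
- **Plug detector:** the network found no plug in the last picture, so I read that one by eye.
- **Tools and parts:** I kept the arm away from them, but did not measure afterwards that they stayed put.

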